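# Open the slide tray with the lid lifter

### The job

The steel tray of used slides has to be opened, and its lid counts as contaminated: take the lid lifter from its cradle, hook it under the lid's strap handle, lift the lid clear of the tray and lay it down gently in the middle of the blue drip tray, flat, handle up and lined up with it, entirely inside the rim. Then put the lifter back home in its cradle. Do not touch the lid with the gripper or arm, leave the tray where it is, and do not disturb anything else on the bench.

Things in the scene. Friction and masses are not known exactly. Their poses are not given: they have to be found in the camera images.
- tray: Stainless steel instrument tray with used glass slides and forceps inside, loose on the bench, open box 196 (its x) x 106 (its y) x 55 high, about 0.9 kg. Origin: centre of its underside; z up. At the start the lid covers it.
- lid: Loose stainless steel lid on the tray, about 0.22 kg, 207 (its x) x 117 (its y), dark strap handle on top. Origin: centre, level with the lower edge of its skirt, 41 above the bench while on the tray; z up. The skirt is 14 deep and fits round the tray with 2.5 play a side; the flat top is at z = 18, the top of the handle at z = 62. It is the same both ways round.
- bar (a point): Centre of the underside of the lid's strap handle: x = y = 0, z = 58 in the lid's frame, same axes. The strap is an arch along the lid's x: a flat bar 12 wide (y), 4 thick, on two uprights at x = +-47. The opening beneath it is 90 wide and 40 high, open towards both long sides of the lid (+y and -y).
- lifter: Lid lifter, a hand hook of 0.2 kg, level in its cradle, hook opening up (z). Origin: middle of its orange grip, 100 long (its x), 24 wide (y), 26 high, free for fingers at both sides. A steel strip 20 wide, 5 thick runs forward at z = 0 to x = 110.5, steps down to the hook's seat (underside z = -18.5) and turns up at the end: tip from x = 138.5 to 143.5, its top at z = -1.5.
- seat (a point): Middle of the lifter's hook seat, on its top face: x = 124.5, y = 0, z = -13.5 in the lifter's frame, same axes. The seat is 28 long (x) between the step and the upturned tip, and 20 wide, so the lid's bar drops in with room to spare; a lid hanging on it can shift by 8 and turn by about 0.2 rad while carried.
- cradle: Grey cradle fixed to the bench: foot plate 150 x 66 x 8, two forks holding the lifter level, hook on the cradle's +x. Origin: underside, below the middle of the grip; home, the lifter's origin is 45 above it, axes agreeing. Rear fork x = -43: floor z = 32, slot 30 wide for the grip. Front fork x = 75: floor z = 42.5, slot 28 wide for the strip. Forks 10 long, flared, ending 18 above the floors.
- drip: Shallow blue drip tray fixed to the bench, 246 (its x) x 156 (its y), rim 13 high and 5 thick, inner floor at z = 5, inside 236 x 146. Origin: centre of its underside.
- bottle: Amber reagent bottle with black cap, 68 across and 140 tall, about 0.35 kg, upright, loose. Origin: centre of its underside. It stands beside the tray, the drip tray or the cradle.
- flask: White plastic reagent bottle with blue cap, 56 across and 140 tall, about 0.3 kg, upright, loose, on the robot's side of the work. Origin: centre of its underside.
- dish: Clear covered culture dish, 70 across and 17 high, loose. Origin: centre of its underside.
- mailer: White slide mailer, 82 (its x) x 40 x 20 high, loose. Origin: centre of its underside.
- timer: Grey bench timer, 68 x 56 x 20 high, loose. Origin: centre of its underside.
- rack: Green tube rack with capped tubes, 72 (its x) x 200 (its y), 104 high over the caps, loose, at the back of the bench. Origin: centre of its underside.
- cryobox: Blue freezer box, 133 x 133 x 51 high, loose, at the back. Origin: centre of its underside.
- forceps: Steel forceps lying flat, 130 (its x) x 12 x 8 high, loose, on the robot's side of the work. Origin: centre of its underside.
Things that resemble listed ones, but are neither listed nor needed, are in the scene too. Of the things like the lifter, leave any that is purple; of the rest the larger one is meant.

How it is judged (in metres and radians):
On the way, in this order (a step that is already met when the one before it is completed fails the run):
1. the lifter has been taken out of its cradle (distance of lifter from where it was at the start of the episode above 0.06 m and contact force between lifter and cradle below 0.01 N), for 0.1 s.
2. the lid hangs on the lifter, clear above the tray (z of lid in the frame of tray above 0.075 m and contact force between lid and lifter above 0.5 N and contact force between lid and tray below 0.01 N and angle between lid's own z axis and vertical below 0.5 rad), for 0.2 s.
3. the lid lies flat in the drip tray, free of the lifter (x of lid in the frame of drip between -0.02 and 0.02 m and y of lid in the frame of drip between -0.02 and 0.02 m and z of lid in the frame of drip between 0.002 and 0.009 m and angle between lid's own z axis and vertical below 0.06 rad and linear speed of lid below 0.02 m/s and contact force between lid and lifter below 0.01 N), for 0.2 s.
At the end, for the whole second after the job is handed in: Lid at rest flat on the drip tray's floor, handle up, centre within 20 mm each way, lined up within 0.2 rad; lifter home in both forks, hook up and forward (15 mm lengthwise, 8 mm sideways, 5 mm in height); tray within 25 mm of its start (x of lid in the frame of drip between -0.02 and 0.02 m and y of lid in the frame of drip between -0.02 and 0.02 m and z of lid in the frame of drip between 0.002 and 0.009 m and angle between lid's own z axis and vertical below 0.06 rad and linear speed of each of lid, lifter below 0.02 m/s and x of lifter in the frame of cradle between -0.015 and 0.015 m and y of lifter in the frame of cradle between -0.008 and 0.008 m and z of lifter in the frame of cradle between 0.04 and 0.05 m and x of seat in the frame of cradle above 0.1 m and angle between lifter's own z axis and vertical below 0.12 rad and distance of tray from where it was at the start of the episode below 0.025 m and angle between tray's own z axis and vertical below 0.05 rad and angle between the x axis of lid and the x axis of drip, either way round below 0.2 rad); the robot touches nothing.
It fails at once if the gripper or arm touches the lid (contact force between any of the fingers, the arm and lid above 0.5 N).
It fails at once if the lid is dropped or banged down in the drip tray (over 40 N) (contact force between lid and drip above 40 N).
It fails at once if the tray is dragged more than 25 mm or tipped (distance of tray from where it was at the start of the episode above 0.025 m or angle between tray's own z axis and vertical above 0.2 rad).
It fails at once if a bystander is pushed more than 20 mm or tipped (distance of any of bottle, dish, mailer, timer, flask, rack, cryobox, forceps from where it was at the start of the episode above 0.02 m or angle between any of bottle, dish, mailer, timer, flask, rack, cryobox, forceps's own z axis and vertical above 0.2 rad).
It also fails if it takes over 70 s, if anything falls off the work surface, if the arm or the gripper's body presses on something with over 40 N, if the wrist force passes 120 N, or if a joint passes its speed limit or range.

### The arm

A 6-joint arm with a two-finger parallel gripper is mounted at the origin on the work surface. World frame = base frame: x ahead of the robot, y to its left, z up, the work surface at z = 0. Lengths are in m, angles in degrees, forces in N, time in s.
With the tool pointing down it reaches from about 0.3 to 0.75 m from the base axis. Payload 8.5 kg.
Tool frame: the origin (TCP) lies midway between the tips of the shut fingers; the grasp point (between the pads) lies 19 mm behind it (ctrl.grip_point_offset is the distance from the TCP to the grasp point, in m); y points along the fingers, x is the direction in which the jaws open and shut, and the axes are right-handed (so a half turn about y gives the same grasp; the last joint's range is limited). The gripper opens to 85 mm and grips with 20 to 120 N. Pads are 22 mm wide; open, the fingers measure 114 mm over their backs; the gripper's body (76 mm by 85 mm) begins 54 mm behind the grasp point. The pads swing forward as they close: fully open they stand 13 mm farther back than shut.
Start: joints at [-79.143, 21.807, 74.336, -0, 83.858, -12.336], TCP at [0.217, -0.506, 0.231] pointing down, gripper open.
Joint ranges: [-178.18, 178.18], [-50.72, 133.34], [12.68, 142.11], [-81.47, 261.47], [9.98, 163.14], [-165.26, 165.26]. Speed limits (degrees/s): [136.94, 136.94, 180, 180, 180, 180].

### API

Orientations are given as a 3x3 rotation matrix whose columns are the frame's x, y, z axes.
In Python, from rig import monitor, cams, finish_job, ctrl gives the robot as it stands.
- The arm moves only by the tool step_arm, never from a script. Its argument "deltas" is text: rows parted by semicolons, each of 7 numbers parted by spaces: the closure, from 0 (fully open) to 1 (shut), then the shift along the tool's x, y, z in cm, then the turn, a rotation vector about the tool's x, y, z in rad. In form: fingers tx ty tz ax ay az; .... A call has 1 to 10 rows; each row shifts and turns the commanded pose from where the row before left it, along the tool's axes as they then stand; what a row does not reach is not made up. A row lasts 1/10 s, in which the tool goes at most 50 mm and 8.59 degrees, less where a joint would pass 70% of its speed; a pose out of reach is approached as far as the arm can. A call with a gripper value outside its range is refused whole. The fingers move at their own pace and stop on an object; "squeeze" is the grip in N (left out, the last holds). Time passes only in rows, so rows that do not move let the fingers close. It gives the time, the measured TCP pose, the force and the opening at its end, in the units of the state.
- monitor.sense(): the state, without advancing time (a new reading comes with each control period).
- cams.grab_frame(name): name is "scene" or "top"; returns a dict with "image" (420x560x3 uint8, blue, green, red), "intrinsics" (3x3 intrinsics, pixels), "R" (3x3) and "t" (3): a world point X has camera coordinates R X + t. Camera axes: x right, y down, z forward; pixel columns grow to the right and rows downward; lengths in m; the calibration is good to about 2 mm. A picture is of the moment at which its call begins. There is no depth.
- finish_job(): hands the job in, once; it reports no verdict.
The state is a dict: "clock": time; "q": joint angles; "qvel": joint speeds; "joint_efforts": joint torques, N m; "eef_pos": TCP position; "ee_rot": TCP orientation; "force": force on the tool from outside, world axes, zero at the start; "ft_torque": the same for the moment, N m; "width": opening from 0.0 (shut) to 1.0 (fully open).
Only numpy, scipy, OpenCV 4.12 (cv2) and the standard library are available. Lean on these libraries where they do the work, as an engineer would, in place of code of your own. Each camera call takes 0.05 s, during which the arm holds its last target.

## Working session

There is one attempt and no reset: what is moved stays moved. The work goes in short steps, Python scripts to look and compute and a tool call to move; the robot and the scene stay as the last step left them, time stands still between calls to the robot, and variables do not carry over. Pictures are saved under pics/ and viewed, and the job is handed in when it is done.

Besides the shell and the picture viewer there is one more tool, called by a JSON object that holds its "method" and its "body". step_arm: Moves the arm, as the interface text tells. Its arguments: {"type":"object","properties":{"deltas":{"type":"string"},"squeeze":{"type":"number"}},"required":["deltas"]}

```bash
ls; mkdir -p pics; python3 - <<'E'
from rig import monitor, cams, ctrl
import cv2, numpy as np
s=monitor.sense(); print({k:np.round(v,3).tolist() for k,v in s.items()}, ctrl.grip_point_offset)
for n in("scene","top"):
    f=cams.grab_frame(n); cv2.imwrite(f"pics/{n}0.png",f["image"]); np.savez(f"{n}0.npz",**f)
    print(n,f["intrinsics"],f["R"],f["t"],-f["R"].T@f["t"])
E
```

```text
pics
{'clock': 0.0, 'q': [-79.143, 21.842, 74.387, 0.001, 83.861, -12.336], 'qvel': [0.045, 0.118, -0.118, 0.046, -0.064, 0.077], 'joint_efforts': [-0.0, -44.846, -23.128, -0.0, 0.005, 0.0], 'eef_pos': [0.217, -0.505, 0.231], 'ee_rot': [[0.394, -0.0, 0.919], [-0.919, 0.002, 0.394], [-0.002, -1.0, 0.0]], 'force': [0.048, 0.677, 0.724], 'ft_torque': [0.044, -0.038, -0.029], 'width': 1.002} 0.0187
scene [[440.47084695   0.         284.04624305]
 [  0.         440.47084695 214.33170964]
 [  0.           0.           1.        ]] [[ 0.70841813  0.70577466  0.00508772]
 [ 0.480873   -0.47737251 -0.73544317]
 [-0.51662842  0.52344781 -0.67756731]] [-0.39015443 -0.21498675  1.72860439] [ 1.27281994 -0.73210185  1.0151203 ]
top [[484.11751091   0.         275.30174271]
 [  0.         484.11751091 212.68564298]
 [  0.           0.           1.        ]] [[ 0.00168142 -0.99989133  0.01464595]
 [-0.98291439 -0.0043482  -0.18401194]
 [ 0.18405562 -0.01408631 -0.98281489]] [-0.03063424  0.5536575   1.66485247] [ 0.23782397 -0.00477187  1.73857005]
```

View pics/scene0.png

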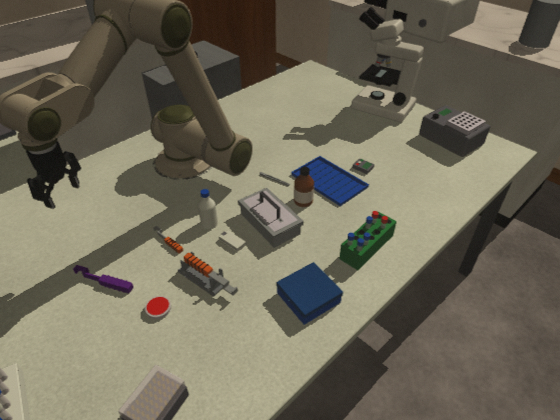

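View pics/top0.png

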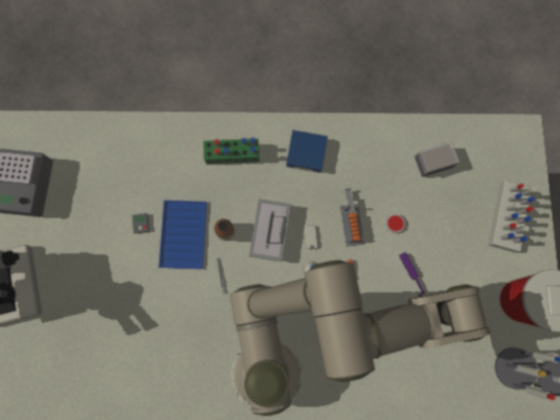

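Lifter candidates: orange in the grey cradle (scene ~(203,268), top ~(352,222)), a small orange one lying loose (scene ~(170,240)), and a purple one (scene ~(105,280)). By the description it is the one in the cradle. I'll check it in a close crop.

```bash
python3 - <<'E'
import cv2, numpy as np
t=cv2.imread("pics/top0.png"); s=cv2.imread("pics/scene0.png")
cv2.imwrite("pics/t_cr.png",cv2.resize(t[160:280,295:415],None,fx=5,fy=5,interpolation=cv2.INTER_CUBIC))
cv2.imwrite("pics/t_lid.png",cv2.resize(t[185:285,150:310],None,fx=5,fy=5,interpolation=cv2.INTER_CUBIC))
cv2.imwrite("pics/s_cr.png",cv2.resize(s[180:310,145:305],None,fx=4.6,fy=4.6,interpolation=cv2.INTER_CUBIC))
cv2.imwrite("pics/s_dr.png",cv2.resize(s[145:265,230:380],None,fx=5,fy=5,interpolation=cv2.INTER_CUBIC))
E
```

```text
(no output)
```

View pics/t_cr.png

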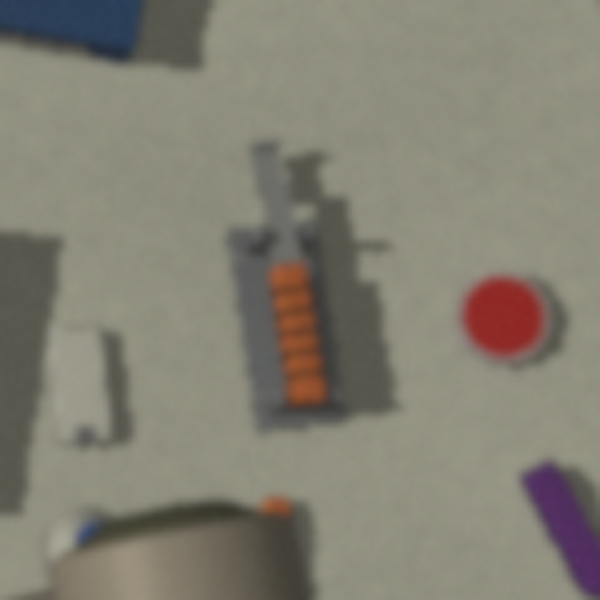

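View pics/t_lid.png

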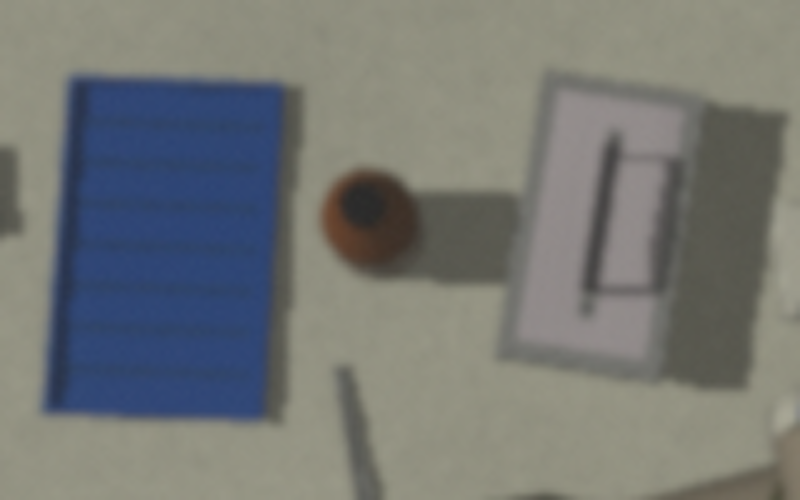

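View pics/s_cr.png

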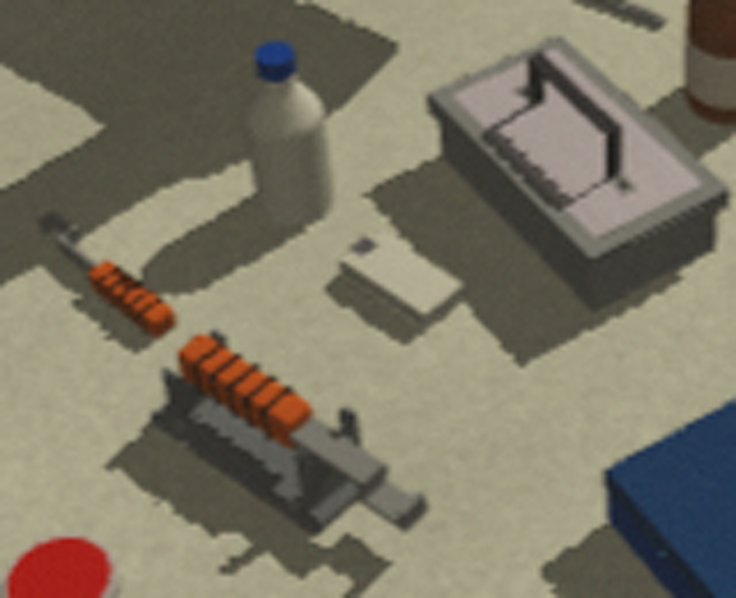

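View pics/s_dr.png

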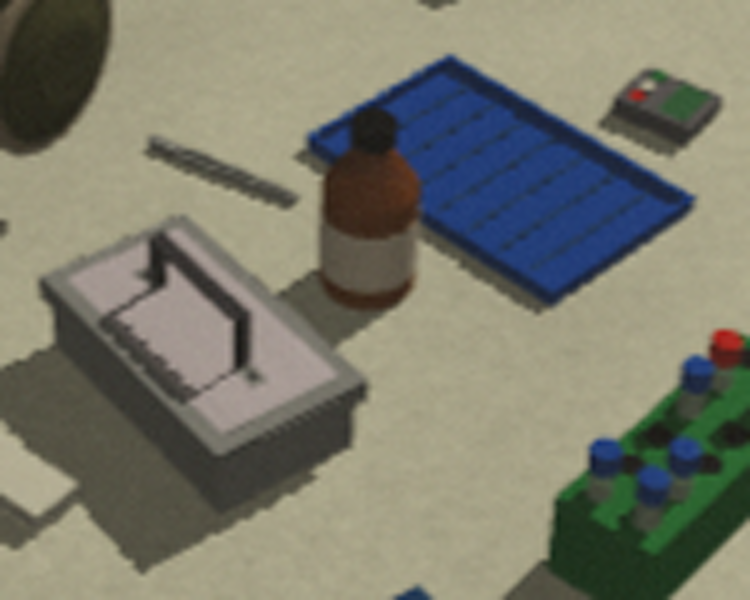

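The crop confirms it: the larger orange-gripped lifter lies in the grey cradle, hook towards world +x. The small loose orange one and the purple one stay. Next I fit the planar poses from both views.

```bash
cat > h.py <<'E'
import numpy as np, cv2
from scipy.optimize import least_squares
F={n:dict(np.load(f"{n}0.npz")) for n in("scene","top")}
def proj(f,X):
    p=(np.asarray(X)@f["R"].T+f["t"])@f["intrinsics"].T; return p[:,:2]/p[:,2:]
def un(p,off,s): return (np.asarray(p,float)+.5)/s-.5+np.array(off)
def ray(f,p,z):
    p=np.atleast_2d(p); d=np.c_[p,np.ones(len(p))]@np.linalg.inv(f["intrinsics"]).T@f["R"]; c=-f["R"].T@f["t"]
    return c+d*((z-c[2])/d[:,2])[:,None]
def T(P,X):
    x,y,a=P; c,s=np.cos(a),np.sin(a); X=np.asarray(X,float)
    return np.c_[x+c*X[:,0]-s*X[:,1],y+s*X[:,0]+c*X[:,1],X[:,2]]
def fit(P0,obs):
    r=lambda P:np.concatenate([(proj(F[n],T(P,X))-p).ravel() for n,X,p in obs])
    o=least_squares(r,P0,loss="soft_l1"); return o.x,np.round(o.fun.reshape(-1,2),1)
E
cat > m.py <<'E'
from h import *
cr=lambda p:un(p,(295,160),5); tl=lambda p:un(p,(150,185),5); sc=lambda p:un(p,(145,180),4.6); sd=lambda p:un(p,(230,145),5)
box=lambda a,b,z:np.array([[a,b,z],[a,-b,z],[-a,-b,z],[-a,b,z]])
# order: (+x+y)(+x-y)(-x-y)(-x+y); top view up=+x, left=+y
lid=box(.1035,.0585,.059)
P={}
P['lid'],r=fit([.45,0,0],[("top",lid,tl([(547,70),(705,97),(660,380),(500,357)])),("scene",lid,sd([(365,383),(222,452),(42,280),(180,217)]))]);print(P['lid'],r.tolist())
dr=box(.123,.078,.013)
P['drip'],r=fit([.45,.3,0],[("top",dr,tl([(72,77),(285,86),(265,420),(44,411)])),("scene",dr,sd([(693,203),(552,300),(310,142),(450,58)]))]);print(P['drip'],r.tolist())
gr=box(.05,.012,.058)
P['lift'],r=fit([.45,-.27,0],[("top",gr,cr([(270,265),(305,265),(325,402),(288,405)])),("top",[[.1435,0,.0435]],cr([(265,145)])),
 ("scene",gr,sc([(312,405),(283,422),(180,348),(207,335)])) ]);print(P['lift'],r.tolist())
np.save("P.npy",P,allow_pickle=True)
print("bottle",ray(F["top"],tl([(363,203)]),.14),ray(F["scene"],sd([(376,115)]),.14))
print("flask",ray(F["scene"],sc([(277,48)]),.14))
print("mailer",ray(F["scene"],sc([(403,275)]),.02)); print("timer",ray(F["scene"],sd([(668,97)]),.02))
print("forceps",ray(F["scene"],sd([(150,148),(295,200)]),.008))
im={n:cv2.resize(F[n]["image"],None,fx=3,fy=3,interpolation=cv2.INTER_CUBIC) for n in F}
def draw(n,X,c,cl=True):
    p=((proj(F[n],X)+.5)*3-.5); cv2.polylines(im[n],[np.round(p*8).astype(np.int32)],cl,c,1,cv2.LINE_AA,3)
for n in F:
    draw(n,T(P['lid'],lid),(0,255,0)); draw(n,T(P['lid'],[[-.047,0,.103],[.047,0,.103]]),(0,255,255),False)
    draw(n,T(P['lid'],box(.098,.053,0)),(0,0,255))
    draw(n,T(P['drip'],dr),(0,255,0)); draw(n,T(P['drip'],box(.118,.073,.005)),(0,255,255))
    draw(n,T(P['lift'],gr),(0,255,0)); draw(n,T(P['lift'],box(.075,.033,.008)),(255,0,255)); draw(n,T(P['lift'],[[.05,0,.0475],[.1105,0,.0475],[.1435,0,.0435]]),(0,255,255),False)
cv2.imwrite("pics/ov_t.png",im["top"][150*3:290*3,150*3:410*3]); cv2.imwrite("pics/ov_s.png",im["scene"][145*3:310*3,145*3:385*3])
E
python3 m.py
```

```text
[ 0.49395823 -0.01151079 -0.1492209 ] [[-0.5, -0.6], [0.5, -1.0], [0.9, 0.2], [-0.5, -0.4], [0.6, -1.2], [-0.9, 0.6], [-1.1, -0.9], [0.2, -1.4]]
[ 0.48477     0.30107944 -0.0363647 ] [[0.1, -1.2], [0.5, -1.3], [0.0, -0.2], [0.2, -0.1], [0.3, -1.1], [-0.2, -1.3], [-0.9, -1.4], [-0.2, -0.9]]
[ 0.5057308  -0.30709146  0.10462296] [[0.4, -0.1], [0.1, -0.7], [-0.1, -0.2], [0.6, -0.1], [0.7, -1.0], [0.5, -1.5], [0.7, -0.1], [-0.9, -0.8], [-0.5, -2.6]]
bottle [[0.49390955 0.14952472 0.14      ]] [[0.49266302 0.15477029 0.14      ]]
flask [[ 0.35294151 -0.15205065  0.14      ]]
mailer [[ 0.48139279 -0.16096053  0.02      ]]
timer [[0.5267977  0.45144208 0.02      ]]
forceps [[0.28397457 0.13805478 0.008     ]
 [0.40382034 0.17090874 0.008     ]]
```

View pics/ov_t.png

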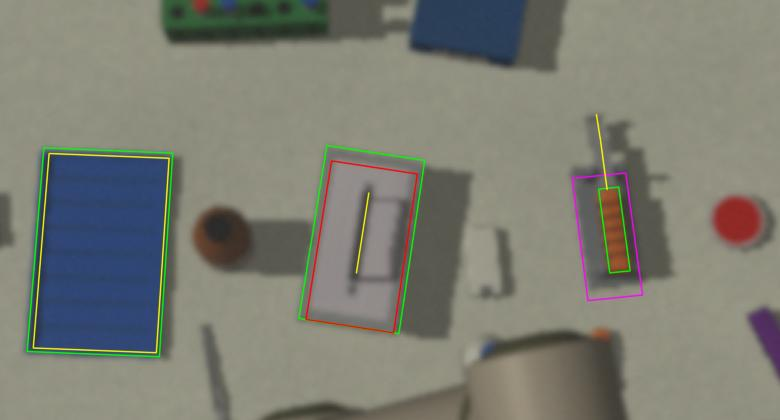

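View pics/ov_s.png

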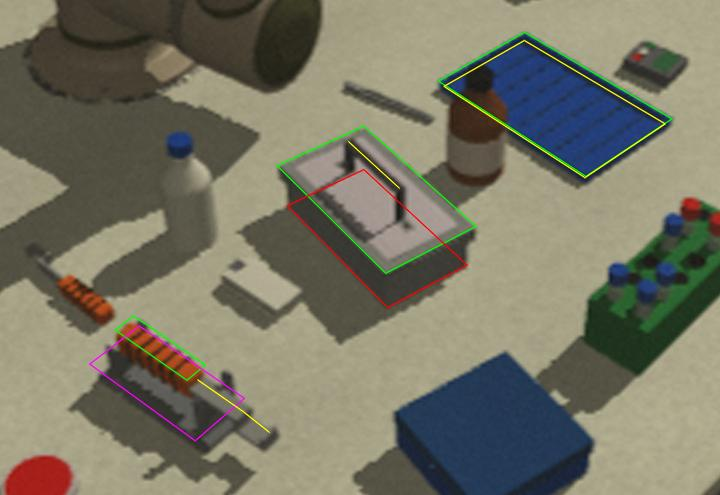

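```bash
cat > plan.py <<'E'
import sys,numpy as np
from scipy.spatial.transform import Rotation as Ro
from rig import monitor
def Rdes(yaw):
    c,s=np.cos(yaw),np.sin(yaw); return np.array([[s,0,c],[-c,0,s],[0,-1,0.]])
def plan(wps,grip):
    s=monitor.sense(); p=np.array(s["eef_pos"]);R=np.array(s["ee_rot"])
    print("t",round(float(s["clock"]),2),"p",p.round(4),"yaw",round(np.degrees(np.arctan2(R[1,2],R[0,2])),2),"F",np.round(s["force"],1),"w",round(float(s["width"]),3),"q",np.round(s["q"],0))
    for x,y,z,yaw,n in wps:
        T=np.array([x,y,z]); D=Rdes(np.radians(yaw)); rv=Ro.from_matrix(R.T@D).as_rotvec(); st=(T-p)/n; rows=[]
        for i in range(n):
            d=R.T@st*100; rows.append(" ".join([f"{grip:g}"]+[f"{v:.2f}" for v in d]+[f"{v:.3f}" for v in rv/n])); R=R@Ro.from_rotvec(rv/n).as_matrix(); p=p+st
        print("; ".join(rows))
if __name__=="__main__":
    g=float(sys.argv[1]); plan([tuple(float(v) if i<4 else int(v) for i,v in enumerate(w.split(","))) for w in sys.argv[2:]],g)
E
python3 plan.py 0 .506,-.307,.2,6,10 .506,-.307,.026,6,8
python3 -c "
from h import *
P=np.load('P.npy',allow_pickle=True).item()
print(np.degrees(P['lid'][2]),np.degrees(P['drip'][2]),np.degrees(P['lift'][2]))"
```

```text
t 0.1 p [ 0.2165 -0.5053  0.2308] yaw 23.19 F [-0.1  0.3  0.2] w 0.998 q [-79.  22.  74.  -0.  84. -12.]
0 -0.68 0.31 3.44 -0.000 0.030 -0.000; 0 -0.79 0.31 3.42 -0.000 0.030 -0.000; 0 -0.89 0.31 3.39 -0.000 0.030 -0.000; 0 -0.99 0.31 3.37 -0.000 0.030 -0.000; 0 -1.09 0.31 3.33 -0.000 0.030 -0.000; 0 -1.19 0.31 3.30 -0.000 0.030 -0.000; 0 -1.29 0.31 3.26 -0.000 0.030 -0.000; 0 -1.39 0.31 3.22 -0.000 0.030 -0.000; 0 -1.48 0.31 3.18 -0.000 0.030 -0.000; 0 -1.58 0.31 3.13 -0.000 0.030 -0.000
0 -0.00 2.17 0.00 -0.000 0.000 -0.000; 0 -0.00 2.17 0.00 -0.000 0.000 -0.000; 0 -0.00 2.17 0.00 -0.000 0.000 -0.000; 0 -0.00 2.17 0.00 -0.000 0.000 -0.000; 0 -0.00 2.17 0.00 -0.000 0.000 -0.000; 0 -0.00 2.17 0.00 -0.000 0.000 -0.000; 0 -0.00 2.17 0.00 -0.000 0.000 -0.000; 0 -0.00 2.17 0.00 -0.000 0.000 -0.000
-8.549727558728879 -2.083543796179133 5.994453811643401
```

{"method": "step_arm", "body": {"deltas": "0 -0.7 0.3 3.4 0 0.03 0; 0 -0.8 0.3 3.4 0 0.03 0; 0 -0.9 0.3 3.4 0 0.03 0; 0 -1.0 0.3 3.4 0 0.03 0; 0 -1.1 0.3 3.3 0 0.03 0; 0 -1.2 0.3 3.3 0 0.03 0; 0 -1.3 0.3 3.3 0 0.03 0; 0 -1.4 0.3 3.2 0 0.03 0; 0 -1.5 0.3 3.2 0 0.03 0; 0 -1.6 0.3 3.1 0 0.03 0"}}

```text
clock: 1.1
eef_pos: [0.5062, -0.3049, 0.2009]
ee_rot: [[0.103, -0.001, 0.995], [-0.995, 0.0, 0.103], [-0.001, -1.0, -0.0]]
force: [1.1, -0.8, -0.4]
width: 1.0
```

```bash
python3 - <<'E'
from rig import cams
import cv2,numpy as np
for n in("scene","top"):
    f=cams.grab_frame(n); cv2.imwrite(f"pics/{n}1.png",f["image"]);np.savez(f"{n}1.npz",**f)
t=cv2.imread("pics/top1.png"); s=cv2.imread("pics/scene1.png")
a=cv2.resize(t[180:300,290:390],(500,600),interpolation=cv2.INTER_CUBIC)
cv2.imwrite("pics/a1.png",a)
cv2.imwrite("pics/a2.png",cv2.resize(s[150:310,130:310],None,fx=3.7,fy=3.7,interpolation=cv2.INTER_CUBIC))
E
python3 plan.py 0 .506,-.307,.2,6,1 .506,-.307,.026,6,8
```

```text
t 1.2 p [ 0.5074 -0.3033  0.2003] yaw 6.19 F [-0.7  0.1  0.1] w 0.999 q [-42.  27.  71.   0.  82.  41.]
0 0.35 0.03 -0.18 0.000 0.003 -0.002
0 0.00 2.18 -0.00 0.000 -0.000 -0.000; 0 0.00 2.18 -0.00 0.000 -0.000 -0.000; 0 0.00 2.18 -0.00 0.000 -0.000 -0.000; 0 0.00 2.18 -0.00 0.000 -0.000 -0.000; 0 0.00 2.18 -0.00 0.000 -0.000 -0.000; 0 0.00 2.18 -0.00 0.000 -0.000 -0.000; 0 0.00 2.18 -0.00 0.000 -0.000 -0.000; 0 0.00 2.18 -0.00 0.000 -0.000 -0.000
```

View pics/a2.png

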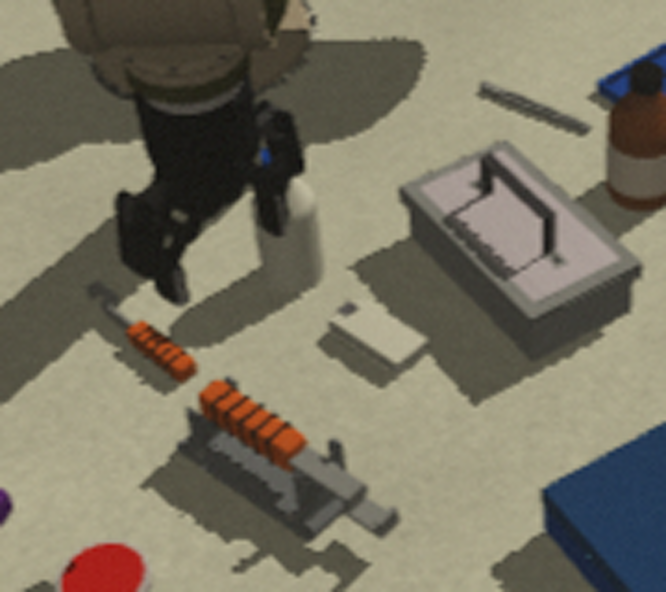

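View pics/top1.png

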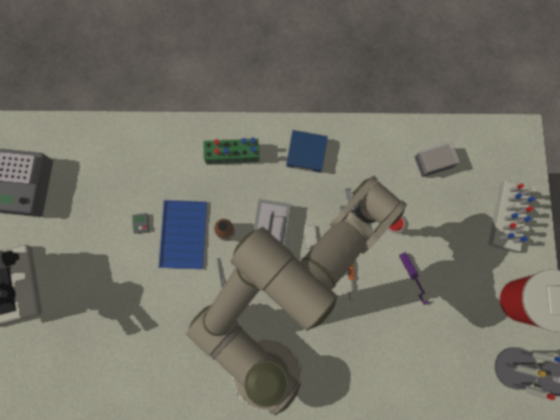

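{"method": "step_arm", "body": {"deltas": "0 0.35 2.2 -0.15 0 0.003 0; 0 0 2.2 0 0 0 0; 0 0 2.2 0 0 0 0; 0 0 2.2 0 0 0 0; 0 0 2 0 0 0 0; 0 0 0 0 0 0 0; 0 0 0 0 0 0 0"}}

```text
clock: 1.9
eef_pos: [0.5038, -0.31, 0.0937]
ee_rot: [[0.101, -0.0, 0.995], [-0.995, 0.0, 0.101], [-0.0, -1.0, -0.0]]
force: [0.3, 0.1, 0.4]
width: 1.001
```

```bash
python3 plan.py 0 .506,-.307,.026,6,5; python3 - <<'E'
from rig import cams
import cv2,numpy as np
from h import *
f=cams.grab_frame("scene"); s=f["image"]; np.savez("scene2.npz",**f)
im=cv2.resize(s[210:310,150:260],None,fx=6,fy=6,interpolation=cv2.INTER_CUBIC)
P=np.load('P.npy',allow_pickle=True).item()
cv2.imwrite("pics/b2.png",im)
E
```

```text
t 1.9 p [ 0.5038 -0.31    0.0937] yaw 5.82 F [0.3 0.1 0.4] w 1.001 q [-43.  33.  79.  -0.  68.  41.]
0 -0.06 1.35 0.05 0.000 -0.001 -0.000; 0 -0.06 1.35 0.05 0.000 -0.001 -0.000; 0 -0.06 1.35 0.05 0.000 -0.001 -0.000; 0 -0.06 1.35 0.05 0.000 -0.001 -0.000; 0 -0.06 1.35 0.05 0.000 -0.001 -0.000
```

View pics/b2.png

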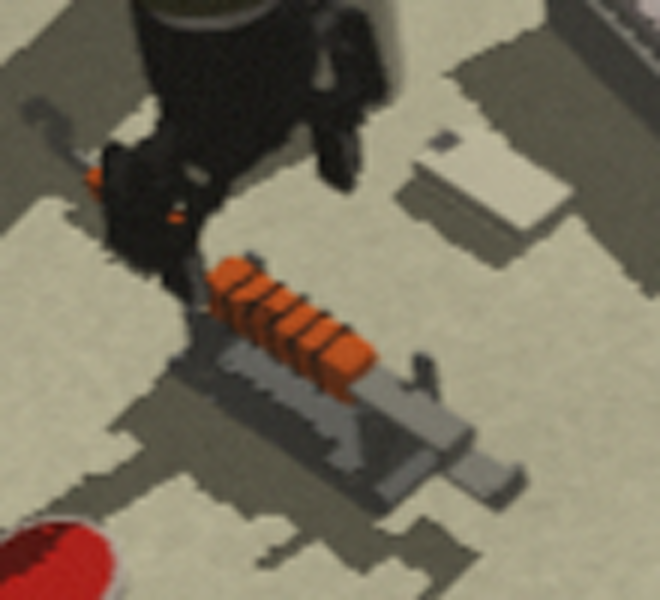

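{"method": "step_arm", "body": {"deltas": "0 -0.1 1.4 0.1 0 0 0; 0 -0.1 1.4 0.1 0 0 0; 0 -0.1 1.4 0.05 0 0 0; 0 0 1.3 0 0 0 0; 0 0 1.25 0 0 0 0; 0 0 0 0 0 0 0; 0 0 0 0 0 0 0"}}

```text
clock: 2.65
eef_pos: [0.5063, -0.3066, 0.0261]
ee_rot: [[0.102, 0.0, 0.995], [-0.995, -0.0, 0.102], [0.0, -1.0, 0.0]]
force: [0.4, -0.6, 0.5]
width: 1.001
```

```bash
python3 plan.py 0 .506,-.307,.026,6,5; python3 - <<'E'
from rig import cams
import cv2,numpy as np
f=cams.grab_frame("scene"); s=f["image"]; np.savez("scene3.npz",**f)
im=cv2.resize(s[210:310,150:260],None,fx=6,fy=6,interpolation=cv2.INTER_CUBIC)
cv2.imwrite("pics/b3.png",im)
E
```

```text
t 2.65 p [ 0.5063 -0.3066  0.0261] yaw 5.83 F [ 0.4 -0.6  0.5] w 1.001 q [-43.  38.  83.  -0.  59.  42.]
0 0.01 0.00 -0.01 -0.000 -0.001 0.000; 0 0.01 0.00 -0.01 -0.000 -0.001 0.000; 0 0.01 0.00 -0.01 -0.000 -0.001 0.000; 0 0.01 0.00 -0.01 -0.000 -0.001 0.000; 0 0.01 0.00 -0.01 -0.000 -0.001 0.000
```

View pics/b3.png

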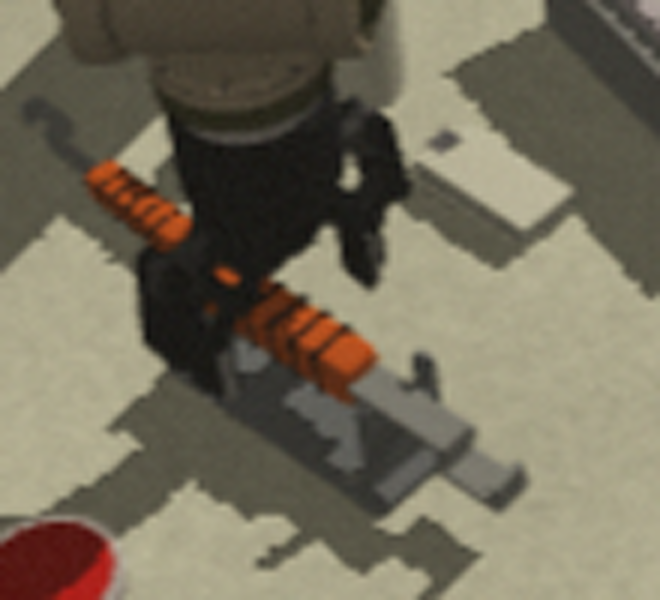

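{"method": "step_arm", "body": {"deltas": "1 0 0 0 0 0 0; 1 0 0 0 0 0 0; 1 0 0 0 0 0 0; 1 0 0 0 0 0 0; 1 0 0 0 0 0 0; 1 0 0 0 0 0 0; 1 0 0 0 0 0 0; 1 0 0 0 0 0 0", "squeeze": 80}}

```text
clock: 3.5
eef_pos: [0.5064, -0.3069, 0.0263]
ee_rot: [[0.102, 0.001, 0.995], [-0.995, -0.001, 0.102], [0.001, -1.0, 0.001]]
force: [-0.9, -1.8, 5.2]
width: 0.264
```

```bash
python3 plan.py 1 .506,-.307,.026,6,1
```

```text
t 3.5 p [ 0.5064 -0.3069  0.0263] yaw 5.84 F [-0.9 -1.8  5.2] w 0.264 q [-43.  38.  83.  -0.  59.  42.]
1 0.01 0.03 -0.04 -0.001 -0.003 0.001
```

{"method": "step_arm", "body": {"deltas": "1 0 -0.5 0 0 0 0; 1 0 -1 0 0 0 0; 1 0 -2 0 0 0 0; 1 0 -2.5 0 0 0 0; 1 0 -3 0 0 0 0; 1 0 -3 0 0 0 0; 1 0 -3 0 0 0 0; 1 0 -2.5 0 0 0 0; 1 0 0 0 0 0 0; 1 0 0 0 0 0 0"}}

```text
clock: 4.5
eef_pos: [0.5058, -0.3058, 0.2001]
ee_rot: [[0.102, -0.001, 0.995], [-0.995, 0.001, 0.102], [-0.001, -1.0, -0.001]]
force: [-0.7, -0.2, -3.4]
width: 0.264
```

```bash
cat > snap.py <<'E'
import sys
from rig import cams
import cv2,numpy as np
tag=sys.argv[1]
for n in ("scene","top"):
    f=cams.grab_frame(n); np.savez(f"{n}{tag}.npz",**f); cv2.imwrite(f"pics/{n}{tag}.png",f["image"])
E
cat > crop.py <<'E'
import sys,cv2
n,x0,y0,x1,y1,f,o=sys.argv[1:]; x0,y0,x1,y1,f=map(int,(x0,y0,x1,y1,f))
cv2.imwrite(f"pics/{o}.png",cv2.resize(cv2.imread(f"pics/{n}.png")[y0:y1,x0:x1],None,fx=f,fy=f,interpolation=cv2.INTER_CUBIC))
E
python3 plan.py 1 .506,-.307,.2,6,1; python3 snap.py 4; python3 crop.py scene4 150 150 280 260 5 c4; python3 crop.py top4 300 150 400 250 5 c4t
```

```text
t 4.5 p [ 0.5058 -0.3058  0.2001] yaw 5.84 F [-0.7 -0.2 -3.4] w 0.264 q [-43.  27.  71.   0.  82.  42.]
1 0.12 0.01 0.01 0.001 -0.003 -0.001
```

View pics/c4.png

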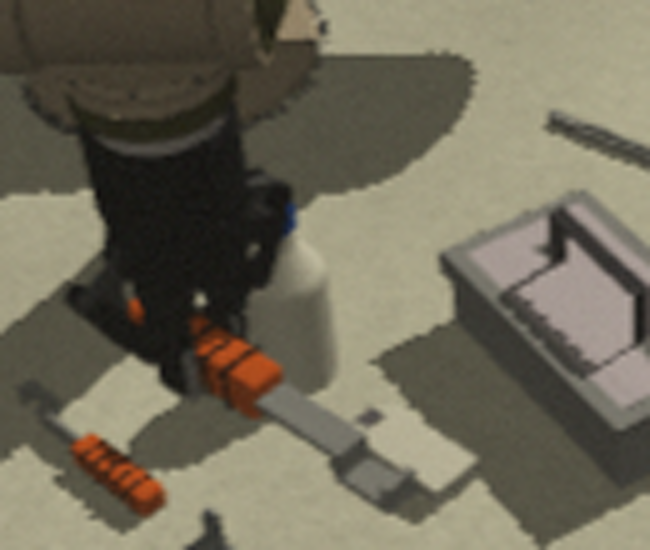

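View pics/c4t.png

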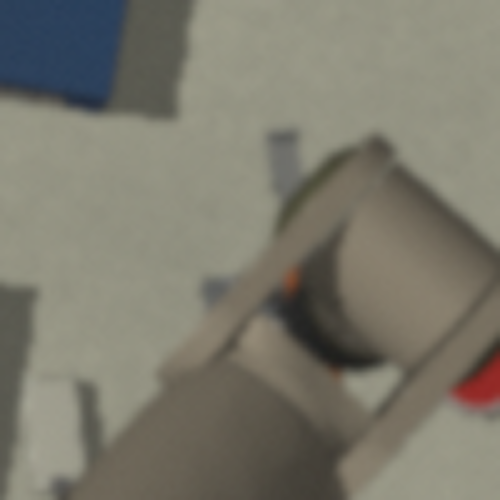

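```bash
python3 - <<'E'
from h import *
yaw=np.radians(5.84); u=np.array([np.cos(yaw),np.sin(yaw)]); v=np.array([-u[1],u[0]]); o=np.array([.5058,-.3058])
for n,p in (("top",un([(283,131)],(300,150),5)),("scene",un([(411,473)],(150,150),5)),("scene",un([(383,503)],(150,150),5)),("scene",un([(397,488)],(150,150),5))):
    X=ray(F[n],p,.2173)[0]; d=X[:2]-o; print(n,X.round(4),"along",(d@u).round(4),"lat",(d@v).round(4))
# predicted
for n in F:
    for d in(-.005,0,.005):
        print(n,d,proj(F[n],[np.r_[o+u*(.1435+d)+v*l,.2173] for l in(.01,-.01)]).round(1).tolist())
print(un([(270,131),(297,131)],(300,150),5),un([(411,473),(383,503)],(150,150),5))
E
```

```text
top [ 0.6459 -0.2895  0.2173] along 0.141 lat 0.002
scene [ 0.6503 -0.2857  0.2173] along 0.1458 lat 0.0053
scene [ 0.6562 -0.3085  0.2173] along 0.1493 lat -0.018
scene [ 0.6533 -0.2972  0.2173] along 0.1476 lat -0.0064
scene -0.005 [[231.0, 241.8], [225.4, 246.3]]
scene 0 [[232.4, 242.7], [226.8, 247.3]]
scene 0.005 [[233.9, 243.6], [228.3, 248.2]]
top -0.005 [[353.9, 176.8], [360.0, 176.2]]
top 0 [[353.7, 175.3], [359.8, 174.7]]
top 0.005 [[353.5, 173.8], [359.5, 173.2]]
[[353.6 175.8]
 [359.  175.8]] [[231.8 244.2]
 [226.2 250.2]]
```

```bash
sed -i 's/^cr=.*/B={"top":np.array([0,.6]),"scene":np.array([0,1.2])}\ncr=lambda p:un(p,(295,160),5)-B["top"]; tl=lambda p:un(p,(150,185),5)-B["top"]; sc=lambda p:un(p,(145,180),4.6)-B["scene"]; sd=lambda p:un(p,(230,145),5)-B["scene"]/' m.py; python3 m.py; python3 plan.py 1 .461,-.243,.2,81.45,12 .461,-.243,.0728,81.45,7 ; python3 - <<'E'
import numpy as np
from h import *
P=np.load('P.npy',allow_pickle=True).item(); x,y,a=P['lid']; u=np.array([-np.sin(a),np.cos(a)])
print(np.degrees(a),[(b,(np.array([x,y])-u*(.1245+b)).round(4)) for b in (0,.06,.11)])
E
```

```text
[ 0.49416374 -0.0104913  -0.15088122] [[-0.8, -0.0], [0.2, -0.4], [0.5, 0.7], [-0.8, 0.2], [0.9, -0.1], [-0.7, 1.6], [-0.8, 0.2], [0.5, -0.3]]
[ 0.48485989  0.30187605 -0.03575019] [[-0.1, -0.6], [0.2, -0.7], [-0.2, 0.4], [-0.0, 0.5], [0.4, 0.0], [0.0, -0.2], [-0.8, -0.3], [-0.1, 0.2]]
[ 0.50603344 -0.30631212  0.1028431 ] [[0.2, 0.5], [-0.1, -0.2], [-0.3, 0.3], [0.3, 0.4], [0.5, -0.5], [0.8, -0.3], [1.0, 1.0], [-0.6, 0.3], [-0.2, -1.5]]
bottle [[0.49593773 0.14956901 0.14      ]] [[0.48812659 0.15965072 0.14      ]]
flask [[ 0.34824041 -0.14843337  0.14      ]]
mailer [[ 0.47736859 -0.15756426  0.02      ]]
timer [[0.52205953 0.45764844 0.02      ]]
forceps [[0.27855333 0.14306965 0.008     ]
 [0.39893029 0.17589233 0.008     ]]
t 4.6 p [ 0.5056 -0.3058  0.1991] yaw 5.83 F [ 0.5 -0.1 -2.5] w 0.267 q [-43.  27.  71.   0.  82.  42.]
1 -0.56 -0.01 -0.32 0.000 -0.110 -0.000; 1 -0.59 -0.01 -0.25 0.000 -0.110 -0.000; 1 -0.61 -0.01 -0.19 0.000 -0.110 -0.000; 1 -0.63 -0.01 -0.12 0.000 -0.110 -0.000; 1 -0.64 -0.01 -0.05 0.000 -0.110 -0.000; 1 -0.64 -0.01 0.02 0.000 -0.110 -0.000; 1 -0.63 -0.01 0.09 0.000 -0.110 -0.000; 1 -0.62 -0.01 0.16 0.000 -0.110 -0.000; 1 -0.60 -0.01 0.23 0.000 -0.110 -0.000; 1 -0.57 -0.01 0.29 0.000 -0.110 -0.000; 1 -0.54 -0.01 0.35 0.000 -0.110 -0.000; 1 -0.49 -0.01 0.41 0.000 -0.110 -0.000
1 0.00 1.82 -0.00 0.000 -0.000 -0.000; 1 0.00 1.82 -0.00 0.000 -0.000 -0.000; 1 0.00 1.82 -0.00 0.000 -0.000 -0.000; 1 0.00 1.82 -0.00 0.000 -0.000 -0.000; 1 0.00 1.82 -0.00 0.000 -0.000 -0.000; 1 0.00 1.82 -0.00 0.000 -0.000 -0.000; 1 0.00 1.82 -0.00 0.000 -0.000 -0.000
-8.644857086402443 [(0, array([ 0.4755, -0.1336])), (0.06, array([ 0.4664, -0.1929])), (0.11, array([ 0.4589, -0.2423]))]
```

{"method": "step_arm", "body": {"deltas": "1 -0.56 0 -0.32 0 -0.11 0; 1 -0.59 0 -0.25 0 -0.11 0; 1 -0.61 0 -0.19 0 -0.11 0; 1 -0.63 0 -0.12 0 -0.11 0; 1 -0.64 0 -0.05 0 -0.11 0; 1 -0.64 0 0.02 0 -0.11 0; 1 -0.63 0 0.09 0 -0.11 0; 1 -0.62 0 0.16 0 -0.11 0; 1 -0.60 0 0.23 0 -0.11 0; 1 -0.57 0 0.29 0 -0.11 0"}}

```text
clock: 5.6
eef_pos: [0.4684, -0.2536, 0.1994]
ee_rot: [[0.934, -0.002, 0.356], [-0.356, 0.002, 0.934], [-0.003, -1.0, 0.001]]
force: [-0.7, -0.4, -2.6]
width: 0.271
```

{"method": "step_arm", "body": {"deltas": "1 -0.54 0 0.35 0 -0.11 0; 1 -0.5 0 0.4 0 -0.11 0; 1 0 0.8 0 0 0 0; 1 0 1.8 0 0 0 0; 1 0 1.8 0 0 0 0; 1 0 1.8 0 0 0 0; 1 0 1.8 0 0 0 0; 1 0 1 0 0 0 0; 1 0 0 0 0 0 0; 1 0 0 0 0 0 0"}}

```text
clock: 6.6
eef_pos: [0.4616, -0.2441, 0.1109]
ee_rot: [[0.989, 0.0, 0.149], [-0.149, 0.0, 0.989], [0.0, -1.0, 0.0]]
force: [0.1, 0.2, -2.0]
width: 0.267
```

```bash
python3 plan.py 1 .4590,-.2420,.0728,81.36,3 .4755,-.1336,.0728,81.36,8;  python3 snap.py 5; python3 crop.py scene5 150 150 310 270 5 c5; python3 crop.py top5 230 170 370 280 5 c5t
```

```text
t 6.6 p [ 0.4616 -0.2441  0.1109] yaw 81.41 F [ 0.1  0.2 -2. ] w 0.267 q [-41.  26.  89.   0.  65. -32.]
1 -0.09 1.27 0.06 -0.000 0.000 0.000; 1 -0.09 1.27 0.06 -0.000 0.000 0.000; 1 -0.09 1.27 0.06 -0.000 0.000 0.000
1 0.00 0.00 1.37 -0.000 0.000 0.000; 1 0.00 0.00 1.37 -0.000 0.000 0.000; 1 0.00 0.00 1.37 -0.000 0.000 0.000; 1 0.00 0.00 1.37 -0.000 0.000 0.000; 1 0.00 0.00 1.37 -0.000 0.000 0.000; 1 0.00 0.00 1.37 -0.000 0.000 0.000; 1 0.00 0.00 1.37 -0.000 0.000 0.000; 1 0.00 0.00 1.37 -0.000 0.000 0.000
```

View pics/c5.png

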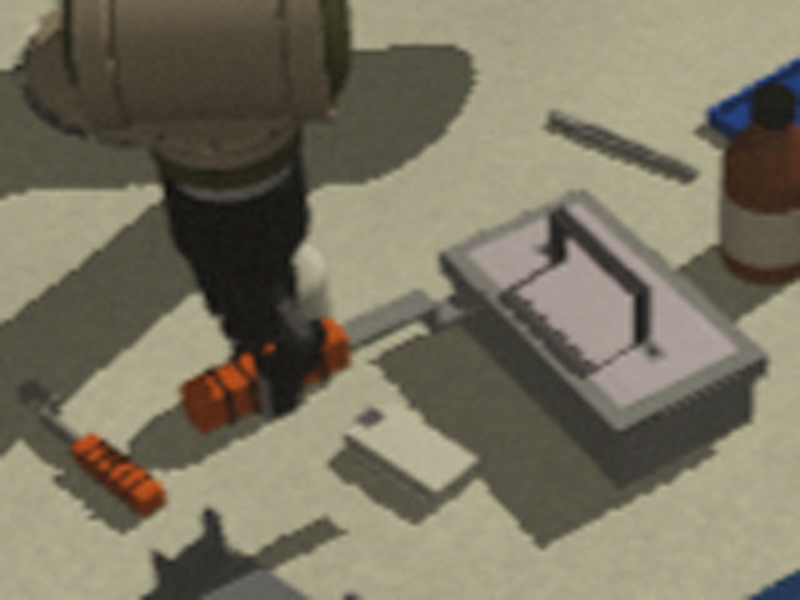

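View pics/c5t.png

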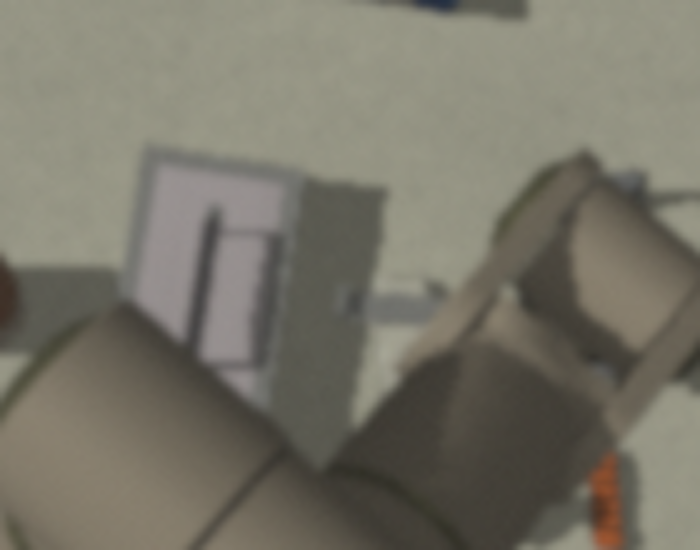

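{"method": "step_arm", "body": {"deltas": "1 -0.1 1.3 0.1 0 0 0; 1 -0.1 1.3 0.1 0 0 0; 1 -0.1 1.2 0 0 0 0; 1 0 0 1.2 0 0 0; 1 0 0 1.4 0 0 0; 1 0 0 1.4 0 0 0; 1 0 0 1.4 0 0 0; 1 0 0 0.6 0 0 0; 1 0 0 0 0 0 0; 1 0 0 0 0 0 0"}}

```text
clock: 7.7
eef_pos: [0.4678, -0.1823, 0.073]
ee_rot: [[0.989, 0.0, 0.148], [-0.148, -0.0, 0.989], [0.0, -1.0, -0.0]]
force: [-0.6, -0.7, -2.0]
width: 0.27
```

```bash
python3 plan.py 1 .4755,-.1336,.0728,81.36,5;  python3 snap.py 6; python3 crop.py scene6 170 150 330 270 5 c6; python3 crop.py top6 230 170 370 280 5 c6t
```

```text
t 7.7 p [ 0.4678 -0.1823  0.073 ] yaw 81.48 F [-0.6 -0.7 -2. ] w 0.27 q [-35.  28.  95.  -0.  57. -26.]
1 0.01 0.00 0.99 0.000 0.000 0.000; 1 0.01 0.00 0.99 0.000 0.000 0.000; 1 0.01 0.00 0.99 0.000 0.000 0.000; 1 0.01 0.00 0.99 0.000 0.000 0.000; 1 0.01 0.00 0.99 0.000 0.000 0.000
```

View pics/c6.png

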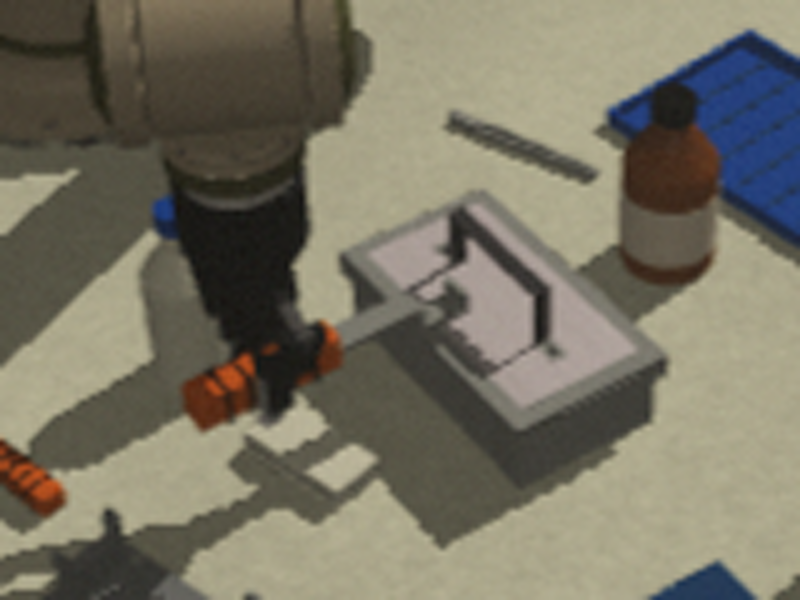

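View pics/c6t.png

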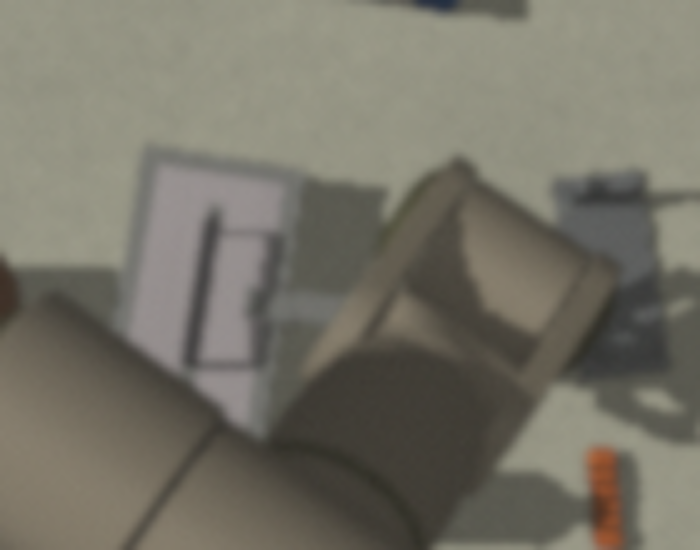

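```bash
python3 - <<'E'
from h import *
P=np.load('P.npy',allow_pickle=True).item()
B={"top":np.array([0,.6]),"scene":np.array([0,1.2])}
u=np.array([.148,.989]);v=np.array([-u[1],u[0]]);o=np.array([.4678,-.1823])
for n,off in (("top",(230,170)),("scene",(170,150))):
    bar=T(P['lid'],[[-.049,0,.103],[0,0,.103],[.049,0,.103]])
    tip=[np.r_[o+u*.1435+v*l,.0902] for l in(.01,-.01)]
    for X in(bar,tip): print(n,((proj(F[n],X)+B[n]-off+.5)*5-.5).round(0).tolist())
E
python3 crop.py top6 260 200 300 250 12 d6t;python3 crop.py scene6 235 180 295 230 12 d6
```

```text
top [[191.0, 361.0], [202.0, 290.0], [213.0, 221.0]]
top [[244.0, 315.0], [248.0, 286.0]]
scene [[455.0, 214.0], [498.0, 254.0], [544.0, 295.0]]
scene [[450.0, 279.0], [468.0, 296.0]]
```

View pics/d6t.png

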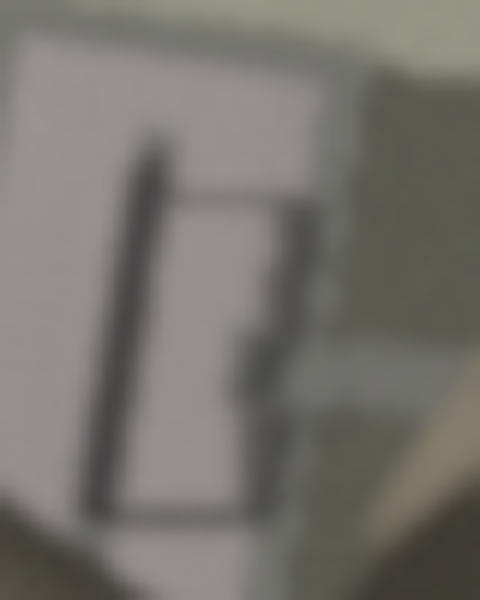

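View pics/d6.png

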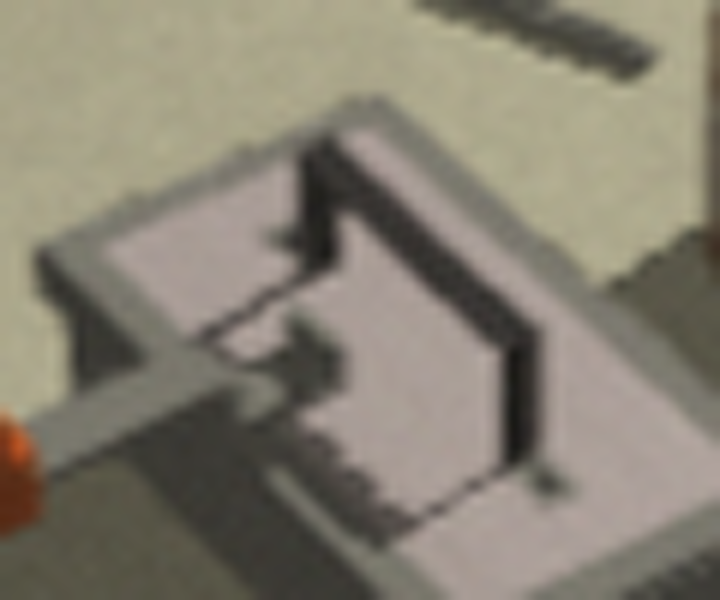

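{"method": "step_arm", "body": {"deltas": "1 0 0 1 0 0 0; 1 0 0 1.2 0 0 0; 1 0 0 1.2 0 0 0; 1 0 0 1 0 0 0; 1 0 0 0.55 0 0 0; 1 0 0 0 0 0 0; 1 0 0 0 0 0 0"}}

```text
clock: 8.5
eef_pos: [0.4751, -0.1332, 0.0729]
ee_rot: [[0.989, 0.0, 0.148], [-0.148, -0.0, 0.989], [0.0, -1.0, -0.0]]
force: [0.2, -0.2, -2.4]
width: 0.268
```

```bash
python3 plan.py 1 .4755,-.1336,.0728,81.36,1;  python3 snap.py 7; python3 crop.py top7 260 200 300 250 12 d7t;python3 crop.py scene7 235 180 295 230 12 d7
```

```text
t 8.5 p [ 0.4751 -0.1332  0.0729] yaw 81.48 F [ 0.2 -0.2 -2.4] w 0.268 q [-29.  27.  96.  -0.  57. -21.]
1 0.05 0.01 -0.03 0.000 0.002 0.000
```

View pics/d7t.png

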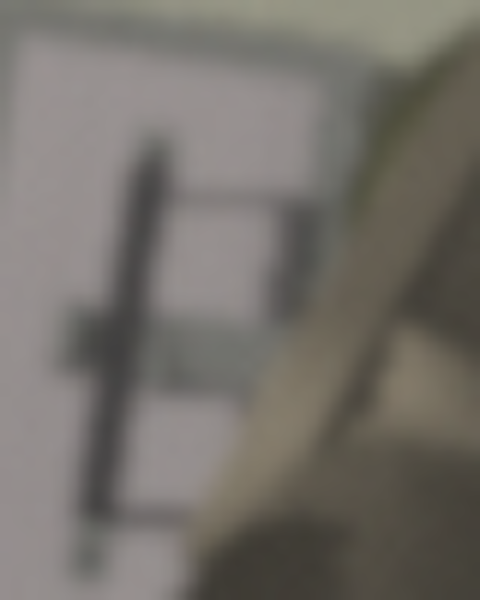

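View pics/d7.png

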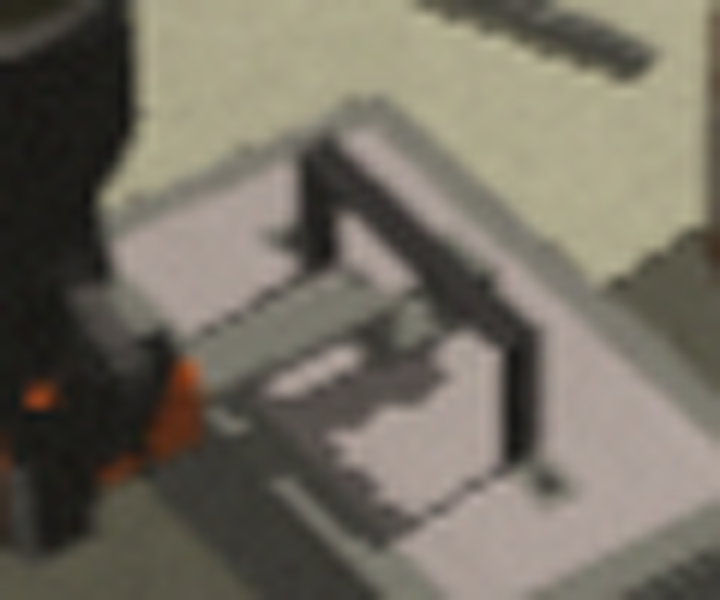

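{"method": "step_arm", "body": {"deltas": "1 0 -0.8 0 0 0 0; 1 0 -0.8 0 0 0 0; 1 0 -0.4 0 0 0 0; 1 0 -0.3 0 0 0 0; 1 0 -0.3 0 0 0 0; 1 0 -0.4 0 0 0 0; 1 0 -0.6 0 0 0 0; 1 0 -0.8 0 0 0 0; 1 0 -0.8 0 0 0 0; 1 0 0 0 0 0 0"}}

```text
clock: 9.6
eef_pos: [0.4755, -0.1335, 0.1261]
ee_rot: [[0.989, 0.002, 0.148], [-0.148, -0.001, 0.989], [0.002, -1.0, -0.001]]
force: [-0.2, -0.2, -3.8]
width: 0.272
```

```bash
python3 plan.py 1 .4755,-.1336,.218,81.36,8;  python3 snap.py 8; python3 crop.py scene8 190 130 330 250 5 c8
```

```text
t 9.6 p [ 0.4755 -0.1335  0.1261] yaw 81.47 F [-0.2 -0.2 -3.8] w 0.272 q [-29.  23.  93.   0.  65. -21.]
1 0.00 -1.15 -0.00 0.000 0.000 0.000; 1 0.00 -1.15 -0.00 0.000 0.000 0.000; 1 0.00 -1.15 -0.00 0.000 0.000 0.000; 1 0.00 -1.15 -0.00 0.000 0.000 0.000; 1 0.00 -1.15 -0.00 0.000 0.000 0.000; 1 0.00 -1.15 -0.00 0.000 0.000 0.000; 1 0.00 -1.15 -0.00 0.000 0.000 0.000; 1 0.00 -1.15 -0.00 0.000 0.000 0.000
```

View pics/c8.png

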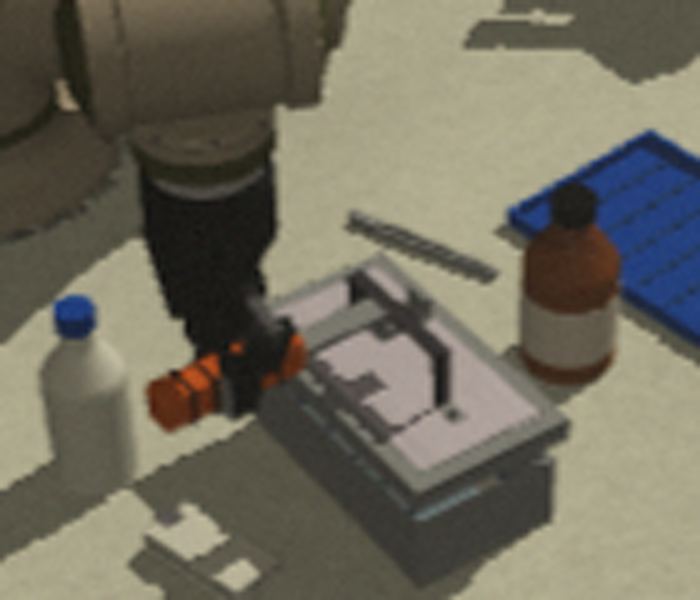

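```bash
cat > path.py <<'E'
import sys,numpy as np
from scipy.spatial.transform import Rotation as Ro
from rig import monitor
from plan import Rdes
# x y z yaw N bulge ; unwrapped yaw; start yaw given
def path(y0,x,y,z,y1,N,bx,g=1,off=0.0):
    s=monitor.sense(); p0=np.array(s["eef_pos"]); p0[2]+=off; T=np.array([x,y,z]); 
    print("t",round(float(s["clock"]),2),p0.round(4))
    P=lambda t:p0+(T-p0)*t+np.array([bx,0,0])*np.sin(np.pi*t)
    S=lambda k:3*(k/N)**2-2*(k/N)**3
    Y=lambda t:np.radians(y0+(y1-y0)*t)
    rows=[]
    for k in range(N):
        a,b=S(k),S(k+1); R=Rdes(Y(a)); d=R.T@(P(b)-P(a))*100
        rows.append(f"{g} {d[0]:.2f} {d[1]:.2f} {d[2]:.2f} 0 {-(Y(b)-Y(a)):.3f} 0")
    for i in range(0,N,10): print("; ".join(rows[i:i+10]))
path(*map(float,sys.argv[1:5]),float(sys.argv[5]),int(sys.argv[6]),float(sys.argv[7]))
E
echo
```

{"method": "step_arm", "body": {"deltas": "1 0 -0.6 0 0 0 0; 1 0 -1.2 0 0 0 0; 1 0 -1.6 0 0 0 0; 1 0 -1.8 0 0 0 0; 1 0 -1.8 0 0 0 0; 1 0 -1.8 0 0 0 0; 1 0 -1.4 0 0 0 0; 1 0 -0.7 0 0 0 0; 1 0 0 0 0 0 0; 1 0 0 0 0 0 0"}}

```text
clock: 10.7
eef_pos: [0.4747, -0.133, 0.2332]
ee_rot: [[0.989, -0.001, 0.148], [-0.148, 0.001, 0.989], [-0.001, -1.0, 0.0]]
force: [0.6, 0.2, -4.0]
width: 0.268
```

```bash
python3 snap.py 9; python3 crop.py scene9 190 110 330 230 5 c9;python3 crop.py top9 200 170 340 280 5 c9t; python3 path.py 81.47 .4894 .4263 .235 267.95 40 .04
```

```text
t 10.8 [ 0.4747 -0.133   0.233 ]
1 0.01 -0.00 0.11 0 -0.006 0; 1 0.03 -0.00 0.31 0 -0.018 0; 1 0.06 -0.00 0.50 0 -0.029 0; 1 0.10 -0.00 0.68 0 -0.039 0; 1 0.16 -0.00 0.85 0 -0.049 0; 1 0.24 -0.00 1.00 0 -0.058 0; 1 0.34 -0.00 1.13 0 -0.066 0; 1 0.45 -0.00 1.23 0 -0.074 0; 1 0.59 -0.01 1.32 0 -0.082 0; 1 0.74 -0.01 1.37 0 -0.088 0
1 0.90 -0.01 1.39 0 -0.094 0; 1 1.07 -0.01 1.39 0 -0.100 0; 1 1.25 -0.01 1.35 0 -0.105 0; 1 1.41 -0.01 1.28 0 -0.109 0; 1 1.57 -0.01 1.18 0 -0.113 0; 1 1.71 -0.01 1.06 0 -0.116 0; 1 1.83 -0.01 0.91 0 -0.118 0; 1 1.94 -0.01 0.74 0 -0.120 0; 1 2.01 -0.01 0.56 0 -0.121 0; 1 2.07 -0.01 0.36 0 -0.122 0
1 2.09 -0.01 0.17 0 -0.122 0; 1 2.09 -0.01 -0.03 0 -0.121 0; 1 2.05 -0.01 -0.23 0 -0.120 0; 1 1.99 -0.01 -0.42 0 -0.118 0; 1 1.91 -0.01 -0.60 0 -0.116 0; 1 1.80 -0.01 -0.76 0 -0.113 0; 1 1.66 -0.01 -0.90 0 -0.109 0; 1 1.52 -0.01 -1.01 0 -0.105 0; 1 1.35 -0.01 -1.09 0 -0.100 0; 1 1.19 -0.01 -1.14 0 -0.094 0
1 1.02 -0.01 -1.16 0 -0.088 0; 1 0.85 -0.01 -1.15 0 -0.082 0; 1 0.69 -0.00 -1.10 0 -0.074 0; 1 0.55 -0.00 -1.03 0 -0.066 0; 1 0.42 -0.00 -0.92 0 -0.058 0; 1 0.31 -0.00 -0.80 0 -0.049 0; 1 0.22 -0.00 -0.65 0 -0.039 0; 1 0.14 -0.00 -0.48 0 -0.029 0; 1 0.08 -0.00 -0.30 0 -0.018 0; 1 0.02 -0.00 -0.10 0 -0.006 0
```

View pics/c9.png

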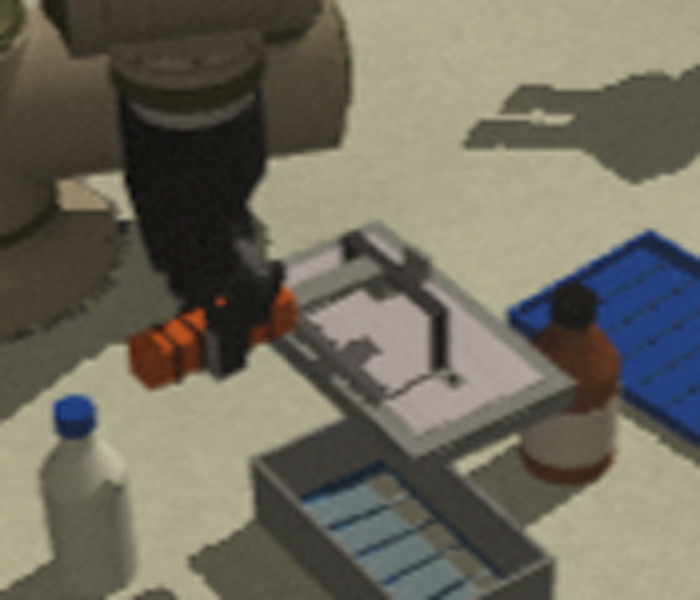

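View pics/c9t.png

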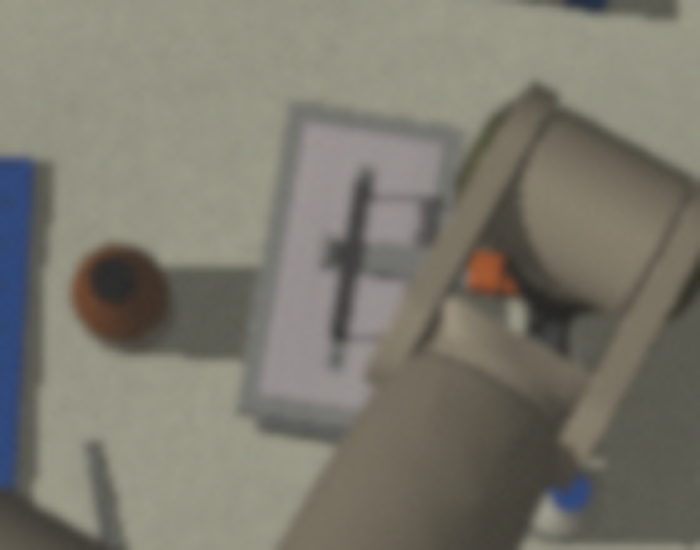

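{"method": "step_arm", "body": {"deltas": "1 0.01 0 0.11 0 -0.006 0; 1 0.03 0 0.31 0 -0.018 0; 1 0.06 0 0.5 0 -0.029 0; 1 0.1 0 0.68 0 -0.039 0; 1 0.16 0 0.85 0 -0.049 0; 1 0.24 0 1 0 -0.058 0; 1 0.34 0 1.13 0 -0.066 0; 1 0.45 0 1.23 0 -0.074 0; 1 0.59 0 1.32 0 -0.082 0; 1 0.74 0 1.37 0 -0.088 0"}}

```text
clock: 11.8
eef_pos: [0.4962, -0.0447, 0.2339]
ee_rot: [[0.934, 0.0, -0.357], [0.357, 0.0, 0.934], [0.0, -1.0, -0.0]]
force: [0.2, 0.1, -3.9]
width: 0.272
```

{"method": "step_arm", "body": {"deltas": "1 0.9 0 1.39 0 -0.094 0; 1 1.07 0 1.39 0 -0.1 0; 1 1.25 0 1.35 0 -0.105 0; 1 1.41 0 1.28 0 -0.109 0; 1 1.57 0 1.18 0 -0.113 0; 1 1.71 0 1.06 0 -0.116 0; 1 1.83 0 0.91 0 -0.118 0; 1 1.94 0 0.74 0 -0.12 0; 1 2.01 0 0.56 0 -0.121 0; 1 2.07 0 0.36 0 -0.122 0"}}

```text
clock: 12.8
eef_pos: [0.5221, 0.1481, 0.2338]
ee_rot: [[0.085, 0.0, -0.996], [0.996, 0.0, 0.085], [0.0, -1.0, -0.0]]
force: [0.0, 0.6, -3.3]
width: 0.269
```

```bash
python3 plan.py 1 .5,.15,.235,170,1; python3 snap.py 10; python3 crop.py scene10 170 50 370 200 4 c10
```

```text
t 12.8 p [0.5221 0.1481 0.2338] yaw 175.1 F [ 0.   0.6 -3.3] w 0.269 q [  3.  21.  75.   0.  84. -82.]
1 -0.00 -0.12 2.22 0.000 0.089 0.000
```

View pics/c10.png

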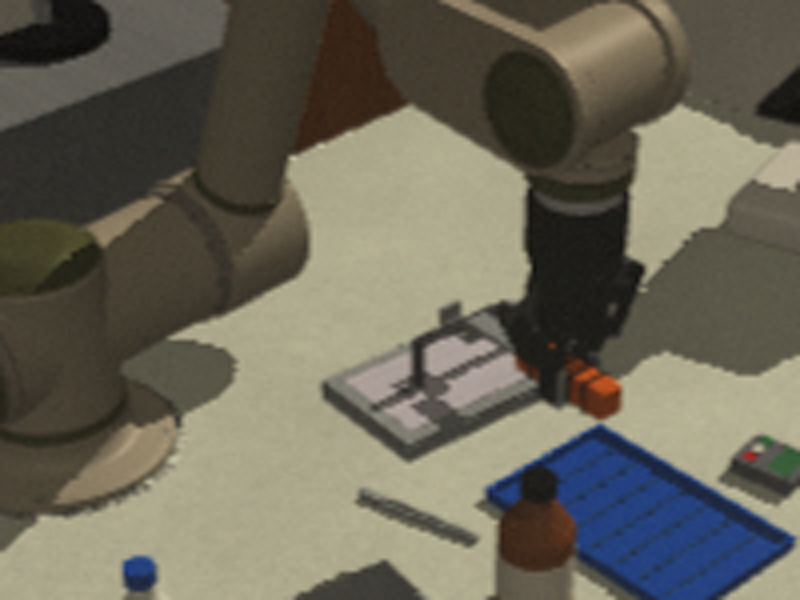

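View pics/top10.png

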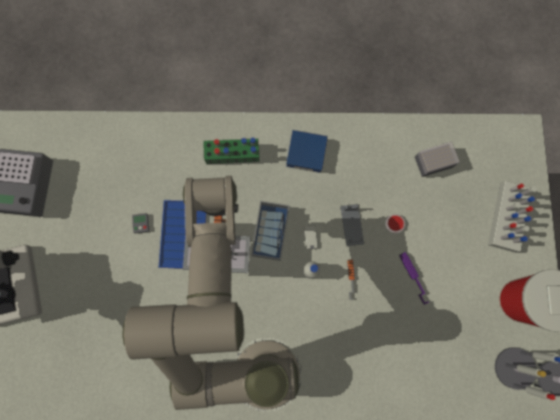

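{"method": "step_arm", "body": {"deltas": "1 2.09 0 0.17 0 -0.122 0; 1 2.09 0 -0.03 0 -0.121 0; 1 2.05 0 -0.23 0 -0.12 0; 1 1.99 0 -0.42 0 -0.118 0; 1 1.91 0 -0.6 0 -0.116 0; 1 1.8 0 -0.76 0 -0.113 0; 1 1.66 0 -0.9 0 -0.109 0; 1 1.52 0 -1.01 0 -0.105 0; 1 1.35 0 -1.09 0 -0.1 0; 1 1.19 0 -1.14 0 -0.094 0"}}

```text
clock: 13.9
eef_pos: [0.5059, 0.3397, 0.2337]
ee_rot: [[-0.857, -0.0, -0.516], [0.516, 0.0, -0.857], [0.001, -1.0, -0.0]]
force: [0.5, 0.7, -4.1]
width: 0.269
```

{"method": "step_arm", "body": {"deltas": "1 1.02 0 -1.16 0 -0.088 0; 1 0.85 0 -1.15 0 -0.082 0; 1 0.69 0 -1.1 0 -0.074 0; 1 0.55 0 -1.03 0 -0.066 0; 1 0.42 0 -0.92 0 -0.058 0; 1 0.31 0 -0.8 0 -0.049 0; 1 0.22 0 -0.65 0 -0.039 0; 1 0.14 0 -0.48 0 -0.029 0; 1 0.08 0 -0.3 0 -0.018 0; 1 0.02 0 -0.1 0 -0.006 0"}}

```text
clock: 14.9
eef_pos: [0.4896, 0.4266, 0.2338]
ee_rot: [[-0.999, -0.0, -0.036], [0.036, -0.0, -0.999], [0.0, -1.0, 0.0]]
force: [-0.7, -0.4, -3.4]
width: 0.269
```

{"method": "step_arm", "body": {"deltas": "1 0 0 0 0 0 0; 1 0 0 0 0 0 0; 1 0 0 0 0 0 0"}}

```text
clock: 15.2
eef_pos: [0.4897, 0.4263, 0.2339]
ee_rot: [[-0.999, 0.0, -0.037], [0.037, -0.0, -0.999], [-0.0, -1.0, 0.0]]
force: [0.4, -1.8, -3.4]
width: 0.268
```

```bash
python3 plan.py 1 .4894,.4263,.15,267.95,8; python3 snap.py 11; python3 crop.py scene11 250 70 400 200 5 c11;python3 crop.py top11 130 180 270 290 5 c11t
```

```text
t 15.2 p [0.4897 0.4263 0.2339] yaw -92.13 F [ 0.4 -1.8 -3.4] w 0.268 q [  31.   32.   56.   -0.   91. -147.]
1 0.00 1.05 0.00 -0.000 -0.000 -0.000; 1 0.00 1.05 0.00 -0.000 -0.000 -0.000; 1 0.00 1.05 0.00 -0.000 -0.000 -0.000; 1 0.00 1.05 0.00 -0.000 -0.000 -0.000; 1 0.00 1.05 0.00 -0.000 -0.000 -0.000; 1 0.00 1.05 0.00 -0.000 -0.000 -0.000; 1 0.00 1.05 0.00 -0.000 -0.000 -0.000; 1 0.00 1.05 0.00 -0.000 -0.000 -0.000
```

View pics/c11.png

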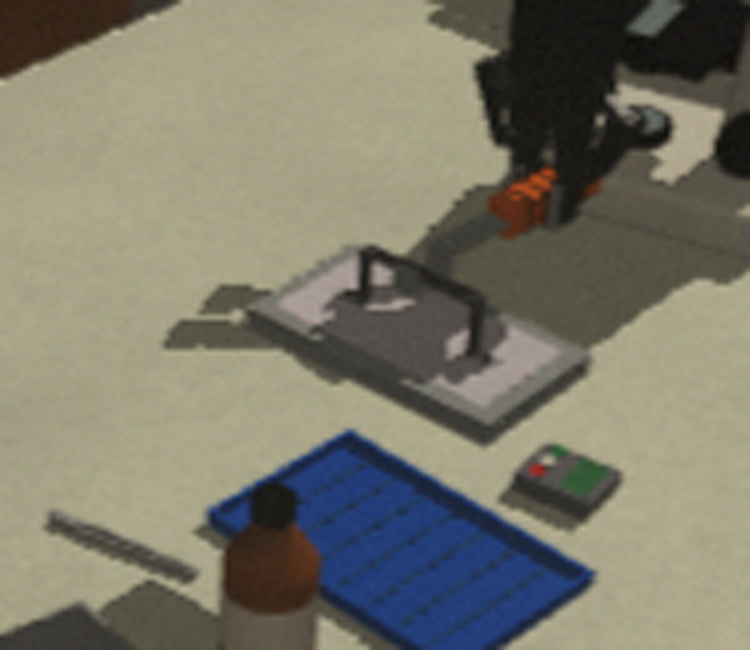

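View pics/c11t.png

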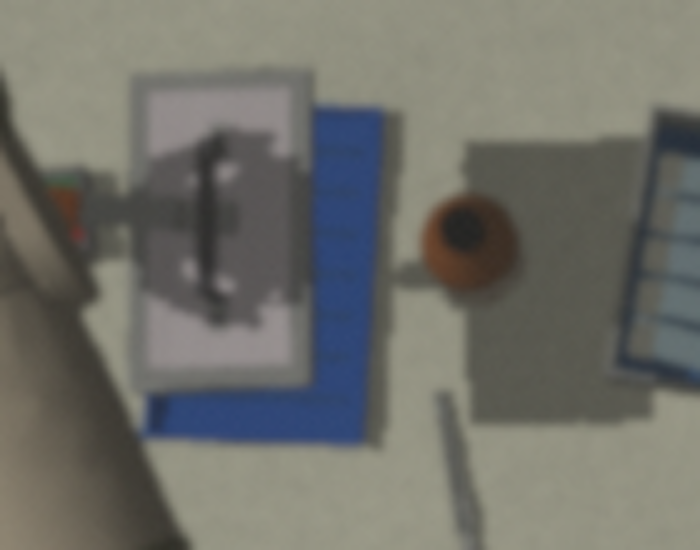

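```bash
cat > m2.py <<'E'
from h import *
def lidfit(ztop,tp,toff,sp,soff,s=5):
    lid=np.array([[a*.1035,b*.0585,ztop] for a,b in((1,1),(1,-1),(-1,-1),(-1,1))])
    obs=[]
    if tp is not None: obs.append(("top",lid,un(tp,toff,s)-[0,.6]))
    if sp is not None: obs.append(("scene",lid,un(sp,soff,s)-[0,1.2]))
    P,r=fit([.48,.3,0],obs); D=np.load('P.npy',allow_pickle=True).item()['drip']
    d=P[:2]-D[:2]; c,s_=np.cos(D[2]),np.sin(D[2])
    print("lid",P.round(4),"in drip",np.round([c*d[0]+s_*d[1],-s_*d[0]+c*d[1]],4),"dyaw deg",np.degrees(P[2]-D[2]).round(2),r.tolist()); return P
E
python3 -c "
from m2 import *
tp=[(132,75),(312,68),(312,382),(133,390)]; sp=[(590,355),(487,425),(247,308),(355,245)]
lidfit(.199,tp,(130,180),sp,(250,70)); lidfit(.199,tp,(130,180),None,None); lidfit(.199,None,None,sp,(250,70))
"
```

```text
lid [0.4862 0.299  0.0374] in drip [ 0.0014 -0.0029] dyaw deg 4.19 [[-0.2, -0.4], [-0.0, -0.1], [0.2, 0.6], [-1.0, 0.3], [0.4, 0.1], [0.1, 0.8], [-0.3, 0.5], [-0.4, 0.3]]
lid [0.4866 0.2982 0.0431] in drip [ 0.0019 -0.0036] dyaw deg 4.52 [[-0.1, -0.4], [0.0, -0.3], [0.7, 0.4], [-0.6, 0.3]]
lid [0.4846 0.3011 0.0304] in drip [-0.0003 -0.0007] dyaw deg 3.79 [[0.4, -0.2], [-0.1, 0.3], [-0.1, -0.1], [-0.1, -0.1]]
```

```bash
python3 plan.py 1 .4978,.4276,.15,263.7,8 .4978,.4276,.075,263.7,8
```

```text
t 15.3 p [0.4897 0.4264 0.2339] yaw -92.11 F [-0.3  0.5 -3.4] w 0.27 q [  31.   32.   56.   -0.   91. -147.]
1 -0.10 1.05 -0.02 0.000 0.009 -0.000; 1 -0.10 1.05 -0.02 0.000 0.009 -0.000; 1 -0.10 1.05 -0.02 0.000 0.009 -0.000; 1 -0.10 1.05 -0.02 0.000 0.009 -0.000; 1 -0.10 1.05 -0.02 0.000 0.009 -0.000; 1 -0.10 1.05 -0.02 0.000 0.009 -0.000; 1 -0.10 1.05 -0.02 0.000 0.009 -0.000; 1 -0.10 1.05 -0.03 0.000 0.009 -0.000
1 -0.00 0.94 -0.00 0.000 -0.000 -0.000; 1 -0.00 0.94 -0.00 0.000 -0.000 -0.000; 1 -0.00 0.94 -0.00 0.000 -0.000 -0.000; 1 -0.00 0.94 -0.00 0.000 -0.000 -0.000; 1 -0.00 0.94 -0.00 0.000 -0.000 -0.000; 1 -0.00 0.94 -0.00 0.000 -0.000 -0.000; 1 -0.00 0.94 -0.00 0.000 -0.000 -0.000; 1 -0.00 0.94 -0.00 0.000 -0.000 -0.000
```

{"method": "step_arm", "body": {"deltas": "1 -0.1 0.6 0 0 0.009 0; 1 -0.1 1.2 -0.03 0 0.009 0; 1 -0.1 1.6 -0.03 0 0.009 0; 1 -0.1 1.8 -0.03 0 0.009 0; 1 -0.1 1.8 -0.03 0 0.009 0; 1 -0.1 1.8 -0.03 0 0.009 0; 1 -0.1 1.8 -0.03 0 0.009 0; 1 -0.1 1.6 0 0 0.009 0; 1 0 1.4 0 0 0 0; 1 0 0.8 0 0 0 0"}}

```text
clock: 16.3
eef_pos: [0.4971, 0.4273, 0.0875]
ee_rot: [[-0.994, -0.003, -0.109], [0.109, -0.002, -0.994], [0.002, -1.0, 0.002]]
force: [-0.5, -0.3, -3.4]
width: 0.266
```

{"method": "step_arm", "body": {"deltas": "1 0 0 0 0 0 0; 1 0 0 0 0 0 0; 1 0 0 0 0 0 0"}}

```text
clock: 16.6
eef_pos: [0.4981, 0.428, 0.0906]
ee_rot: [[-0.994, 0.001, -0.108], [0.108, 0.001, -0.994], [-0.001, -1.0, -0.001]]
force: [0.1, 0.5, -3.9]
width: 0.269
```

```bash
python3 plan.py 1 .4978,.4276,.075,263.7,3; python3 snap.py 12; python3 crop.py scene12 260 100 400 220 5 c12;python3 crop.py top12 130 180 270 290 5 c12t
```

```text
t 16.6 p [0.4981 0.428  0.0906] yaw -96.23 F [ 0.1  0.5 -3.9] w 0.269 q [  30.   39.   67.    0.   73. -143.]
1 0.01 0.52 0.01 0.000 0.000 -0.000; 1 0.01 0.52 0.01 0.000 0.000 -0.000; 1 0.01 0.52 0.01 0.000 0.000 -0.000
```

View pics/c12.png

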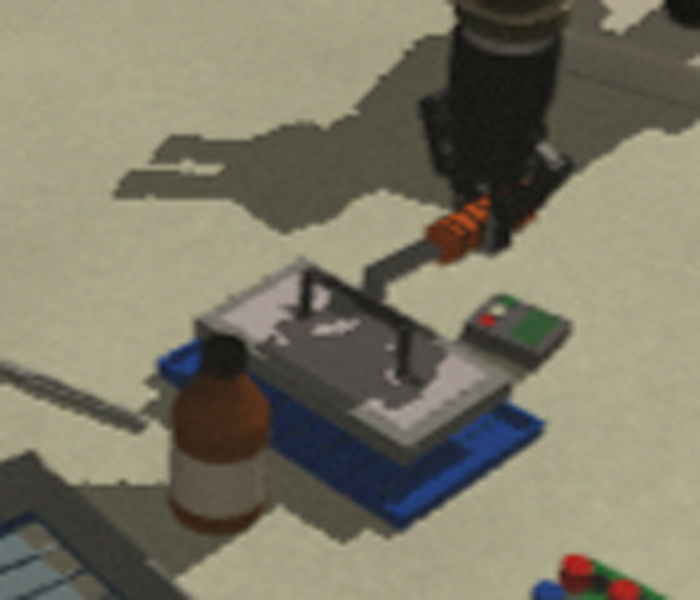

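View pics/c12t.png

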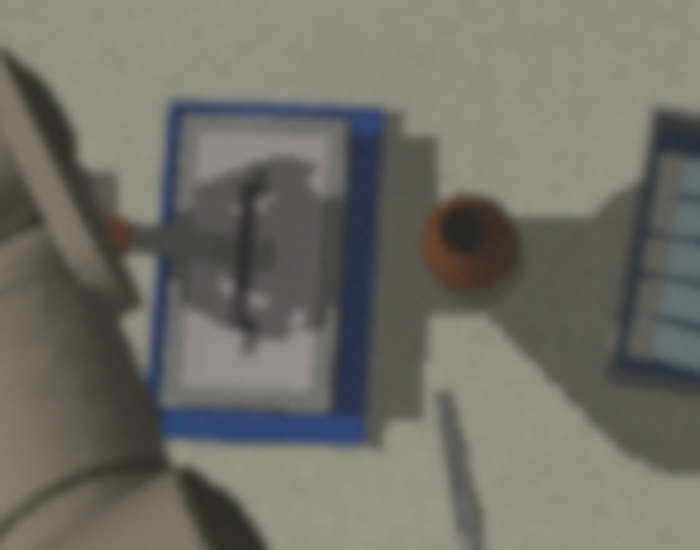

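```bash
python3 -c "
from m2 import *
tp=[(183,113),(350,122),(331,411),(163,402)]; sp=[(513,385),(404,446),(197,320),(303,261)]
lidfit(.0558,tp,(130,180),sp,(260,100)); lidfit(.0558,tp,(130,180),None,None); lidfit(.0558,None,None,sp,(260,100))
"
```

```text
lid [ 0.4857  0.3011 -0.0374] in drip [ 0.0008 -0.0007] dyaw deg -0.09 [[0.5, -0.0], [0.2, -0.5], [-0.1, 0.2], [-0.3, 0.7], [0.3, -0.7], [0.3, 1.2], [-0.5, 0.1], [0.2, -0.3]]
lid [ 0.486   0.3013 -0.0334] in drip [ 0.0012 -0.0005] dyaw deg 0.14 [[0.3, -0.1], [-0.0, -0.6], [-0.0, 0.0], [-0.3, 0.6]]
lid [ 0.4853  0.301  -0.0435] in drip [ 0.0005 -0.0008] dyaw deg -0.45 [[0.2, -0.6], [-0.0, 1.2], [-0.5, -0.0], [0.3, -0.4]]
```

Aligned to within about 1 mm and 0.5°. I lower slowly from here; contact is expected near TCP z 0.058.

{"method": "step_arm", "body": {"deltas": "1 0 0.5 0 0 0 0; 1 0 0.6 0 0 0 0; 1 0 0.6 0 0 0 0; 1 0 0.4 0 0 0 0; 1 0 0.25 0 0 0 0; 1 0 0.2 0 0 0 0; 1 0 0.2 0 0 0 0; 1 0 0.2 0 0 0 0; 1 0 0.2 0 0 0 0; 1 0 0.2 0 0 0 0"}}

```text
clock: 17.7
eef_pos: [0.4978, 0.4278, 0.0564]
ee_rot: [[-0.994, 0.0, -0.108], [0.108, -0.0, -0.994], [-0.0, -1.0, -0.0]]
force: [-0.5, 0.3, -2.3]
width: 0.262
```

{"method": "step_arm", "body": {"deltas": "1 0 0.2 0 0 0 0; 1 0 0.2 0 0 0 0; 1 0 0.2 0 0 0 0; 1 0 0.2 0 0 0 0; 1 0 0.2 0 0 0 0; 1 0 0 0 0 0 0"}}

```text
clock: 18.3
eef_pos: [0.4976, 0.4277, 0.046]
ee_rot: [[-0.994, -0.0, -0.108], [0.108, -0.0, -0.994], [0.0, -1.0, 0.0]]
force: [-0.7, 0.1, -2.1]
width: 0.269
```

```bash
python3 plan.py 1 .4978,.4276,.0395,263.7,3; python3 snap.py 13; python3 crop.py scene13 260 100 400 220 5 c13;python3 crop.py top13 130 180 270 290 5 c13t
```

```text
t 18.3 p [0.4976 0.4277 0.046 ] yaw -96.23 F [-0.7  0.1 -2.1] w 0.269 q [  30.   42.   70.   -0.   68. -143.]
1 -0.01 0.22 0.00 -0.000 0.000 0.000; 1 -0.01 0.22 0.00 -0.000 0.000 0.000; 1 -0.01 0.22 0.00 -0.000 0.000 0.000
```

View pics/c13.png

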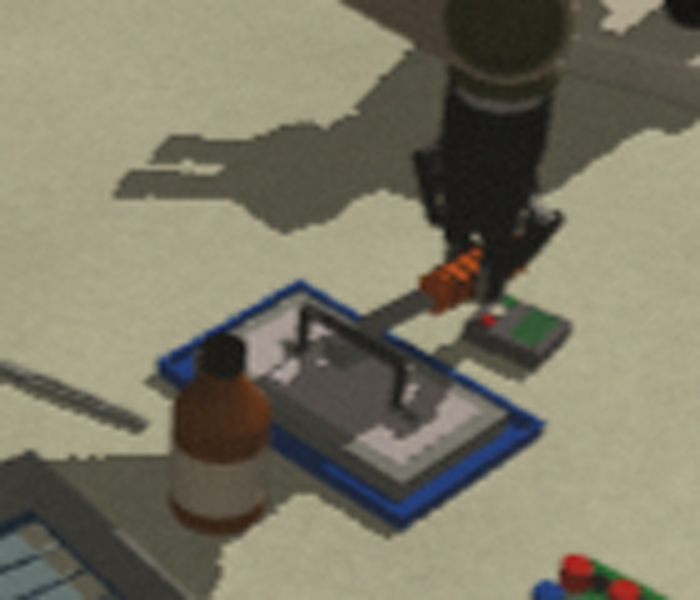

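View pics/c13t.png

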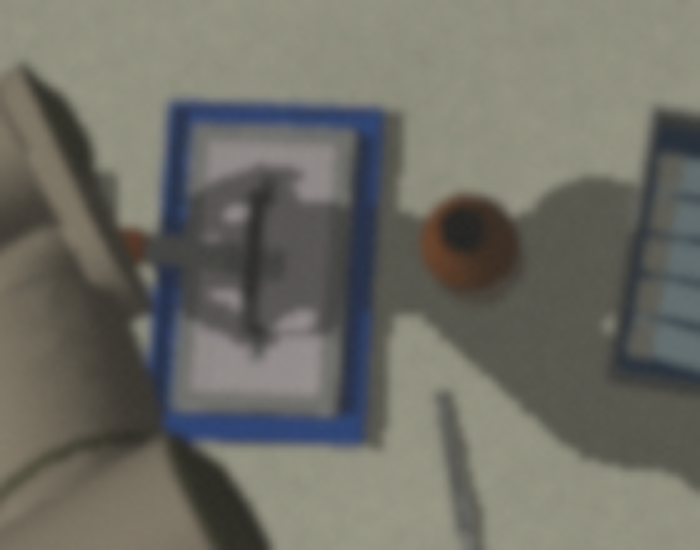

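{"method": "step_arm", "body": {"deltas": "1 0 0.3 0 0 0 0; 1 0 0.3 0 0 0 0; 1 0 0.2 0 0 0 0; 1 0 0 0 0 0 0; 1 0 0 0 0 0 0"}}

```text
clock: 18.9
eef_pos: [0.4977, 0.4278, 0.0383]
ee_rot: [[-0.994, -0.0, -0.108], [0.108, 0.0, -0.994], [0.0, -1.0, -0.0]]
force: [-0.6, 0.1, -2.0]
width: 0.271
```

{"method": "step_arm", "body": {"deltas": "1 0 0 -0.3 0 0 0; 1 0 0 -0.6 0 0 0; 1 0 0 -0.8 0 0 0; 1 0 0 -0.9 0 0 0; 1 0 0 -0.9 0 0 0; 1 0 0 -0.9 0 0 0; 1 0 0 -0.9 0 0 0; 1 0 0 -0.8 0 0 0; 1 0 0 -0.4 0 0 0; 1 0 0 0 0 0 0"}}

```text
clock: 19.9
eef_pos: [0.5047, 0.4929, 0.0382]
ee_rot: [[-0.994, -0.0, -0.108], [0.108, 0.0, -0.994], [0.0, -1.0, -0.0]]
force: [0.6, -0.4, -1.9]
width: 0.27
```

```bash
python3 plan.py 1 .505,.49,.2,263.7,8; python3 snap.py 14; python3 crop.py scene14 260 100 400 220 5 c14;python3 crop.py top14 130 180 270 290 5 c14t
```

```text
t 19.9 p [0.5047 0.4929 0.0382] yaw -96.19 F [ 0.6 -0.4 -1.9] w 0.27 q [  35.   47.   61.    0.   73. -139.]
1 -0.01 -2.02 0.04 0.000 0.000 0.000; 1 -0.01 -2.02 0.04 0.000 0.000 0.000; 1 -0.01 -2.02 0.04 0.000 0.000 0.000; 1 -0.01 -2.02 0.04 0.000 0.000 0.000; 1 -0.01 -2.02 0.04 0.000 0.000 0.000; 1 -0.01 -2.02 0.04 0.000 0.000 0.000; 1 -0.01 -2.02 0.04 0.000 0.000 0.000; 1 -0.01 -2.02 0.04 0.000 0.000 0.000
```

View pics/c14.png

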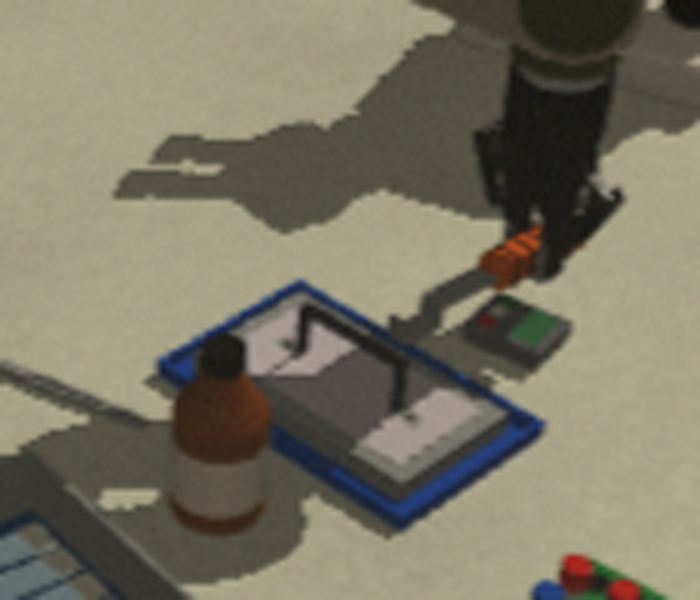

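View pics/c14t.png

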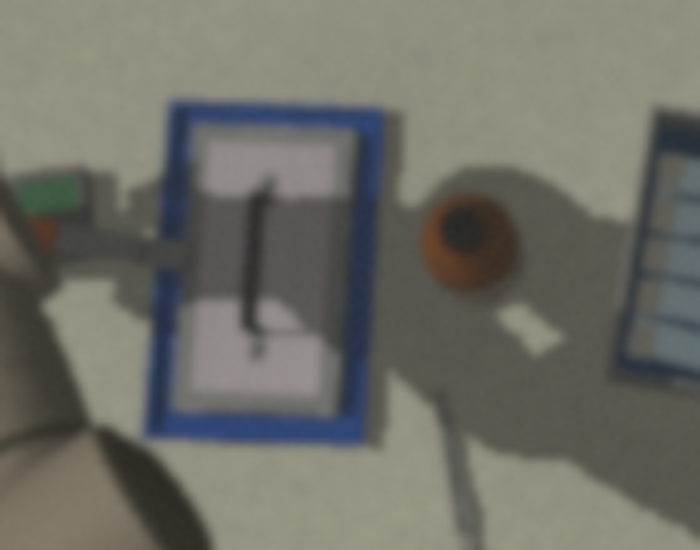

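{"method": "step_arm", "body": {"deltas": "1 0 -0.7 0 0 0 0; 1 0 -1.5 0 0 0 0; 1 0 -2.2 0 0 0 0; 1 0 -2.4 0 0 0 0; 1 0 -2.4 0 0 0 0; 1 0 -2.4 0 0 0 0; 1 0 -2.2 0 0 0 0; 1 0 -1.6 0 0 0 0; 1 0 -0.8 0 0 0 0; 1 0 0 0 0 0 0"}}

```text
clock: 21.0
eef_pos: [0.505, 0.4924, 0.2023]
ee_rot: [[-0.994, 0.002, -0.109], [0.109, 0.002, -0.994], [-0.002, -1.0, -0.002]]
force: [1.1, 0.2, -1.5]
width: 0.267
```

```bash
python3 -c "
from m2 import *
lidfit(.023,[(190,122),(356,130),(338,415),(170,409)],(130,180),[(510,408),(400,480),(200,355),(300,293)],(260,100))"; python3 path.py 263.81 .506 -.306 .2 5.84 50 .03
```

```text
lid [ 0.4849  0.3031 -0.03  ] in drip [0.     0.0012] dyaw deg 0.33 [[0.2, 0.4], [-0.5, -0.1], [-0.5, 0.3], [-0.1, 0.4], [0.0, 1.4], [0.6, 1.3], [-1.2, 0.1], [0.3, 0.1]]
t 21.0 [0.505  0.4924 0.2023]
1 -0.02 0.00 0.09 0 0.005 0; 1 -0.06 0.00 0.27 0 0.016 0; 1 -0.11 0.00 0.44 0 0.026 0; 1 -0.17 0.00 0.60 0 0.035 0; 1 -0.24 0.00 0.75 0 0.044 0; 1 -0.33 0.00 0.89 0 0.053 0; 1 -0.43 0.00 1.00 0 0.061 0; 1 -0.55 0.00 1.10 0 0.069 0; 1 -0.69 0.00 1.17 0 0.076 0; 1 -0.85 0.00 1.22 0 0.083 0
1 -1.01 0.00 1.24 0 0.090 0; 1 -1.19 0.00 1.22 0 0.096 0; 1 -1.38 0.01 1.17 0 0.101 0; 1 -1.56 0.01 1.08 0 0.106 0; 1 -1.73 0.01 0.96 0 0.111 0; 1 -1.89 0.01 0.80 0 0.116 0; 1 -2.04 0.01 0.61 0 0.119 0; 1 -2.15 0.01 0.39 0 0.123 0; 1 -2.23 0.01 0.14 0 0.126 0; 1 -2.28 0.01 -0.12 0 0.129 0
1 -2.29 0.01 -0.40 0 0.131 0; 1 -2.25 0.01 -0.68 0 0.132 0; 1 -2.17 0.01 -0.95 0 0.134 0; 1 -2.05 0.01 -1.22 0 0.135 0; 1 -1.89 0.01 -1.47 0 0.135 0; 1 -1.70 0.01 -1.69 0 0.135 0; 1 -1.47 0.01 -1.88 0 0.135 0; 1 -1.22 0.01 -2.04 0 0.134 0; 1 -0.95 0.01 -2.15 0 0.132 0; 1 -0.67 0.01 -2.22 0 0.131 0
1 -0.39 0.01 -2.25 0 0.129 0; 1 -0.12 0.01 -2.23 0 0.126 0; 1 0.14 0.01 -2.18 0 0.123 0; 1 0.38 0.01 -2.09 0 0.119 0; 1 0.59 0.01 -1.97 0 0.116 0; 1 0.78 0.01 -1.82 0 0.111 0; 1 0.93 0.01 -1.66 0 0.106 0; 1 1.04 0.01 -1.48 0 0.101 0; 1 1.11 0.00 -1.29 0 0.096 0; 1 1.15 0.00 -1.11 0 0.090 0
1 1.15 0.00 -0.93 0 0.083 0; 1 1.12 0.00 -0.77 0 0.076 0; 1 1.06 0.00 -0.62 0 0.069 0; 1 0.98 0.00 -0.48 0 0.061 0; 1 0.87 0.00 -0.36 0 0.053 0; 1 0.74 0.00 -0.27 0 0.044 0; 1 0.60 0.00 -0.19 0 0.035 0; 1 0.44 0.00 -0.12 0 0.026 0; 1 0.27 0.00 -0.07 0 0.016 0; 1 0.09 0.00 -0.02 0 0.005 0
```

{"method": "step_arm", "body": {"deltas": "1 -0.02 0 0.09 0 0.005 0; 1 -0.06 0 0.27 0 0.016 0; 1 -0.11 0 0.44 0 0.026 0; 1 -0.17 0 0.6 0 0.035 0; 1 -0.24 0 0.75 0 0.044 0; 1 -0.33 0 0.89 0 0.053 0; 1 -0.43 0 1 0 0.061 0; 1 -0.55 0 1.1 0 0.069 0; 1 -0.69 0 1.17 0 0.076 0; 1 -0.85 0 1.22 0 0.083 0"}}

```text
clock: 22.0
eef_pos: [0.5145, 0.4085, 0.2002]
ee_rot: [[-0.836, -0.0, -0.549], [0.549, -0.0, -0.836], [0.0, -1.0, 0.0]]
force: [0.2, -0.5, -1.5]
width: 0.264
```

{"method": "step_arm", "body": {"deltas": "1 -1.01 0 1.24 0 0.09 0; 1 -1.19 0 1.22 0 0.096 0; 1 -1.38 0 1.17 0 0.101 0; 1 -1.56 0 1.08 0 0.106 0; 1 -1.73 0 0.96 0 0.111 0; 1 -1.89 0 0.8 0 0.116 0; 1 -2.04 0 0.61 0 0.119 0; 1 -2.15 0 0.39 0 0.123 0; 1 -2.23 0 0.14 0 0.126 0; 1 -2.28 0 -0.12 0 0.129 0"}}

```text
clock: 23.0
eef_pos: [0.5317, 0.2102, 0.2003]
ee_rot: [[0.13, 0.0, -0.992], [0.992, -0.0, 0.13], [-0.0, -1.0, -0.0]]
force: [-0.2, 0.4, -2.0]
width: 0.269
```

{"method": "step_arm", "body": {"deltas": "1 -2.29 0 -0.4 0 0.131 0; 1 -2.25 0 -0.68 0 0.132 0; 1 -2.17 0 -0.95 0 0.134 0; 1 -2.05 0 -1.22 0 0.135 0; 1 -1.89 0 -1.47 0 0.135 0; 1 -1.7 0 -1.69 0 0.135 0; 1 -1.47 0 -1.88 0 0.135 0; 1 -1.22 0 -2.04 0 0.134 0; 1 -0.95 0 -2.15 0 0.132 0; 1 -0.67 0 -2.22 0 0.131 0"}}

```text
clock: 24.0
eef_pos: [0.5314, -0.0262, 0.2004]
ee_rot: [[0.994, 0.0, -0.106], [0.106, -0.0, 0.994], [0.0, -1.0, -0.0]]
force: [-0.4, 0.1, -2.2]
width: 0.273
```

{"method": "step_arm", "body": {"deltas": "1 -0.39 0 -2.25 0 0.129 0; 1 -0.12 0 -2.23 0 0.126 0; 1 0.14 0 -2.18 0 0.123 0; 1 0.38 0 -2.09 0 0.119 0; 1 0.59 0 -1.97 0 0.116 0; 1 0.78 0 -1.82 0 0.111 0; 1 0.93 0 -1.66 0 0.106 0; 1 1.04 0 -1.48 0 0.101 0; 1 1.11 0 -1.29 0 0.096 0; 1 1.15 0 -1.11 0 0.09 0"}}

```text
clock: 25.0
eef_pos: [0.5138, -0.2238, 0.2003]
ee_rot: [[0.533, -0.0, 0.846], [-0.846, -0.0, 0.533], [-0.0, -1.0, -0.0]]
force: [0.3, -0.8, -1.5]
width: 0.267
```

{"method": "step_arm", "body": {"deltas": "1 1.15 0 -0.93 0 0.083 0; 1 1.12 0 -0.77 0 0.076 0; 1 1.06 0 -0.62 0 0.069 0; 1 0.98 0 -0.48 0 0.061 0; 1 0.87 0 -0.36 0 0.053 0; 1 0.74 0 -0.27 0 0.044 0; 1 0.6 0 -0.19 0 0.035 0; 1 0.44 0 -0.12 0 0.026 0; 1 0.27 0 -0.07 0 0.016 0; 1 0.09 0 -0.02 0 0.005 0"}}

```text
clock: 26.0
eef_pos: [0.5045, -0.3058, 0.2003]
ee_rot: [[0.099, -0.0, 0.995], [-0.995, 0.0, 0.099], [-0.0, -1.0, -0.0]]
force: [-0.7, -0.3, -1.8]
width: 0.274
```

{"method": "step_arm", "body": {"deltas": "1 0 0 0 0 0 0; 1 0 0 0 0 0 0"}}

```text
clock: 26.2
eef_pos: [0.5047, -0.3054, 0.2003]
ee_rot: [[0.1, -0.0, 0.995], [-0.995, 0.0, 0.1], [-0.0, -1.0, -0.0]]
force: [0.0, 0.5, -1.5]
width: 0.272
```

```bash
python3 plan.py 1 .5064,-.3069,.2,5.84,2 .5064,-.3069,.055,5.84,8; python3 snap.py 15; python3 crop.py scene15 150 150 280 260 5 c15; python3 crop.py top15 300 150 400 250 5 c15t
```

```text
t 26.2 p [ 0.5047 -0.3054  0.2003] yaw 5.75 F [ 0.   0.5 -1.5] w 0.272 q [-43.  27.  71.   0.  82.  42.]
1 0.08 0.02 0.08 0.000 -0.001 -0.000; 1 0.08 0.02 0.08 0.000 -0.001 -0.000
1 -0.00 1.81 0.00 0.000 -0.000 -0.000; 1 -0.00 1.81 0.00 0.000 -0.000 -0.000; 1 -0.00 1.81 0.00 0.000 -0.000 -0.000; 1 -0.00 1.81 0.00 0.000 -0.000 -0.000; 1 -0.00 1.81 0.00 0.000 -0.000 -0.000; 1 -0.00 1.81 0.00 0.000 -0.000 -0.000; 1 -0.00 1.81 0.00 0.000 -0.000 -0.000; 1 -0.00 1.81 0.00 0.000 -0.000 -0.000
```

View pics/c15.png

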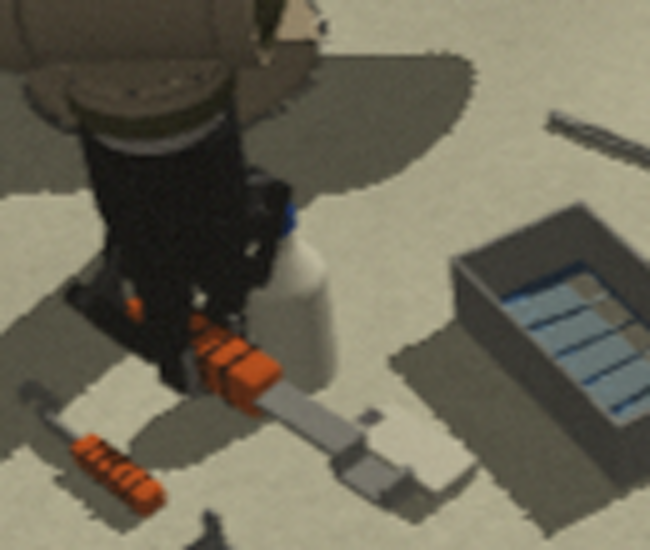

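View pics/c15t.png

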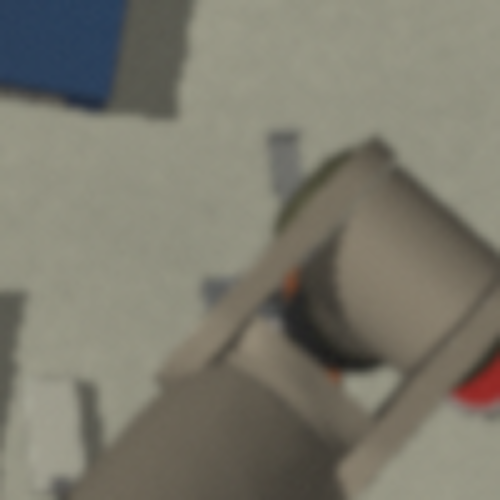

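{"method": "step_arm", "body": {"deltas": "1 0.08 0.9 0.09 0 -0.001 0; 1 0.08 1.6 0.09 0 -0.001 0; 1 0 2.1 0 0 0 0; 1 0 2.2 0 0 0 0; 1 0 2.2 0 0 0 0; 1 0 2.2 0 0 0 0; 1 0 1.8 0 0 0 0; 1 0 1.1 0 0 0 0; 1 0 0 0 0 0 0; 1 0 0 0 0 0 0"}}

```text
clock: 27.3
eef_pos: [0.5069, -0.3073, 0.0597]
ee_rot: [[0.102, 0.001, 0.995], [-0.995, -0.0, 0.102], [0.001, -1.0, 0.001]]
force: [-1.2, 0.6, -1.0]
width: 0.269
```

```bash
python3 plan.py 1 .5064,-.3069,.0263,5.84,6
```

```text
t 27.3 p [ 0.5069 -0.3073  0.0597] yaw 5.84 F [-1.2  0.6 -1. ] w 0.269 q [-43.  36.  81.   0.  63.  42.]
1 -0.01 0.56 -0.01 -0.000 -0.000 0.000; 1 -0.01 0.56 -0.01 -0.000 -0.000 0.000; 1 -0.01 0.56 -0.01 -0.000 -0.000 0.000; 1 -0.01 0.56 -0.01 -0.000 -0.000 0.000; 1 -0.01 0.56 -0.01 -0.000 -0.000 0.000; 1 -0.01 0.56 -0.01 -0.000 -0.000 0.000
```

{"method": "step_arm", "body": {"deltas": "1 -0.04 0.5 -0.05 0 0 0; 1 0 0.6 0 0 0 0; 1 0 0.6 0 0 0 0; 1 0 0.6 0 0 0 0; 1 0 0.5 0 0 0 0; 1 0 0.3 0 0 0 0; 1 0 0.15 0 0 0 0; 1 0 0.05 0 0 0 0; 1 0 0 0 0 0 0; 1 0 0 0 0 0 0"}}

```text
clock: 28.3
eef_pos: [0.5061, -0.3069, 0.0264]
ee_rot: [[0.102, 0.0, 0.995], [-0.995, -0.0, 0.102], [0.0, -1.0, 0.0]]
force: [-0.1, -1.5, -1.1]
width: 0.267
```

```bash
python3 plan.py 1 .5064,-.3069,.0263,5.84,1; python3 snap.py 16; python3 crop.py scene16 150 210 260 310 6 c16
```

```text
t 28.3 p [ 0.5061 -0.3069  0.0264] yaw 5.83 F [-0.1 -1.5 -1.1] w 0.267 q [-43.  38.  83.  -0.  59.  41.]
1 0.01 0.01 0.03 -0.000 -0.000 0.000
```

View pics/c16.png

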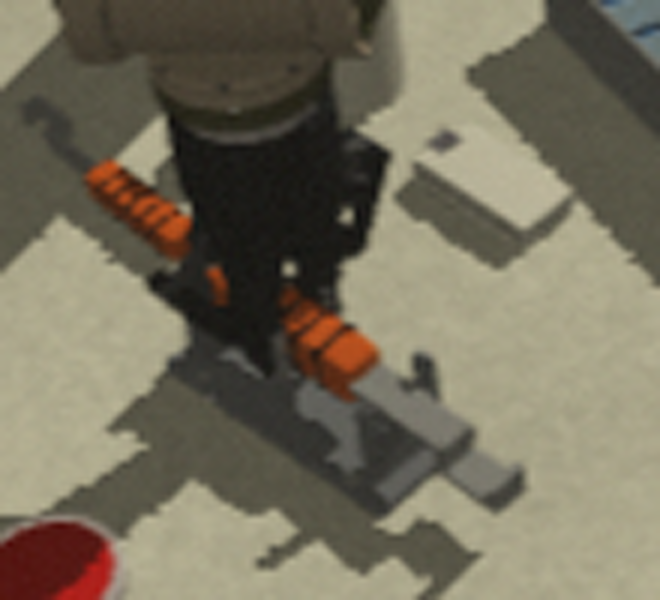

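{"method": "step_arm", "body": {"deltas": "0.8 0 0 0 0 0 0; 0.6 0 0 0 0 0 0; 0.4 0 0 0 0 0 0; 0.2 0 0 0 0 0 0; 0 0 0 0 0 0 0; 0 0 0 0 0 0 0; 0 0 0 0 0 0 0; 0 0 0 0 0 0 0"}}

```text
clock: 29.2
eef_pos: [0.5061, -0.3067, 0.0263]
ee_rot: [[0.102, -0.0, 0.995], [-0.995, 0.0, 0.102], [-0.0, -1.0, -0.0]]
force: [0.1, -0.4, 0.7]
width: 1.003
```

{"method": "step_arm", "body": {"deltas": "0 0 -0.5 0 0 0 0; 0 0 -1.5 0 0 0 0; 0 0 -2.5 0 0 0 0; 0 0 -3 0 0 0 0; 0 0 -3 0 0 0 0; 0 0 -3 0 0 0 0; 0 0 -3 0 0 0 0; 0 0 -2 0 0 0 0; 0 0 -1 0 0 0 0; 0 0 0 0 0 0 0"}}

```text
clock: 30.2
eef_pos: [0.5063, -0.3069, 0.2224]
ee_rot: [[0.102, 0.002, 0.995], [-0.995, -0.001, 0.102], [0.002, -1.0, 0.001]]
force: [-0.0, 0.5, -0.2]
width: 1.0
```

{"method": "step_arm", "body": {"deltas": "0 2 0 -2 0 0 0; 0 3 0 -3 0 0 0; 0 3 0 -3 0 0 0; 0 3 0 -3 0 0 0; 0 3 0 -3 0 0 0; 0 3 0 -3 0 0 0; 0 2 0 -2 0 0 0; 0 1 0 -1 0 0 0; 0 0 0 0 0 0 0; 0 0 0 0 0 0 0"}}

```text
clock: 31.2
eef_pos: [0.3281, -0.5251, 0.2208]
ee_rot: [[0.102, -0.0, 0.995], [-0.995, 0.001, 0.102], [-0.001, -1.0, 0.0]]
force: [0.6, 0.1, 0.3]
width: 0.999
```

```bash
python3 plan.py 0 .5064,-.3069,.2,5.84,1; python3 snap.py 17; python3 crop.py scene17 150 210 260 310 6 c17; python3 crop.py top17 130 170 400 290 3 c17t;  python3 crop.py scene17 145 130 385 310 3 c17s
```

```text
t 31.2 p [ 0.3281 -0.5251  0.2208] yaw 5.87 F [0.6 0.1 0.3] w 0.999 q [-69.  29.  64.   0.  87.  15.]
0 -19.88 2.10 19.97 -0.000 0.001 -0.001
```

View pics/c17t.png

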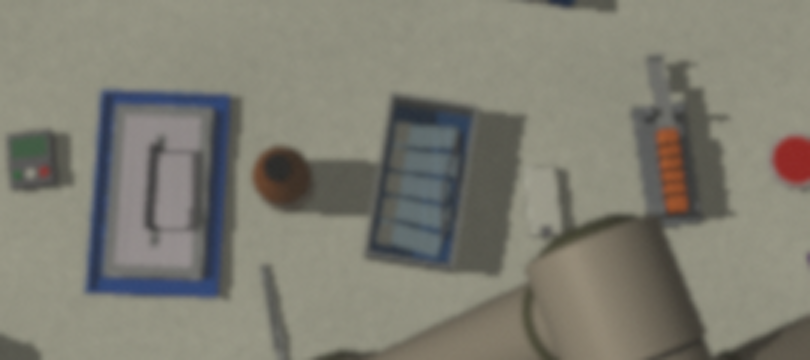

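View pics/c17s.png

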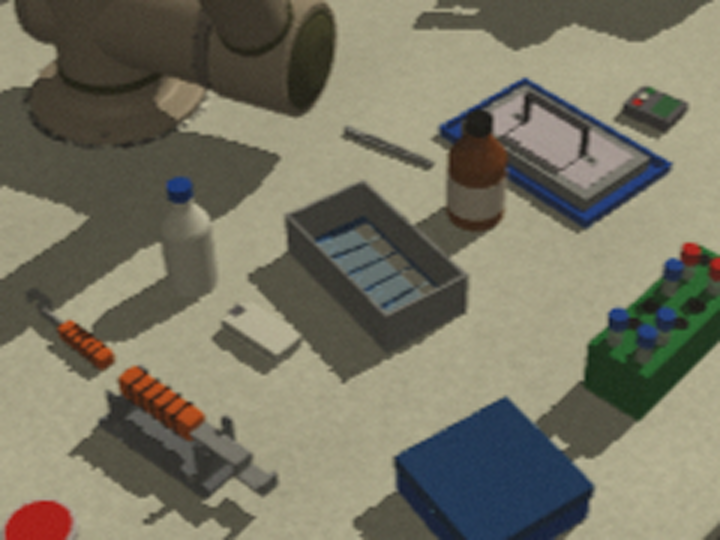

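View pics/c17.png

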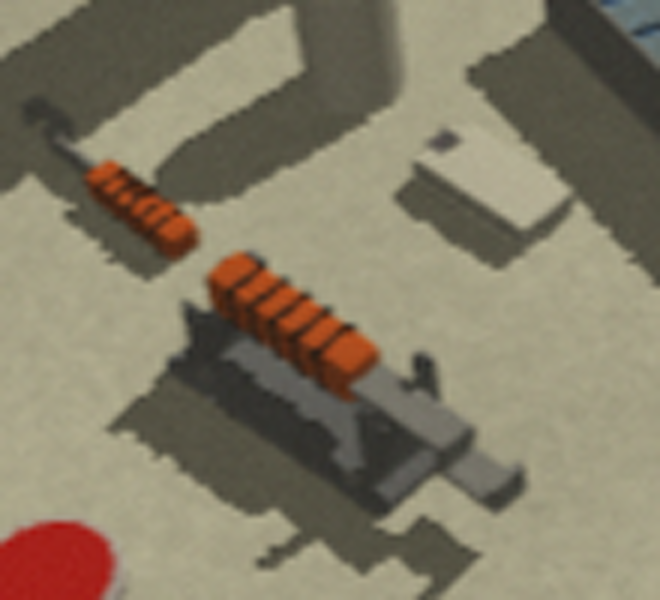

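The lid lies inside the rim, the lifter is back in both forks at its start position, and nothing else has moved. I'm handing in.

```bash
python3 -c "
from m2 import *
lidfit(.023,[(115,104),(214,110),(202,280),(103,274)],(130,170),None,None,3)
from rig import finish_job
print(finish_job())"
```

```text
lid [ 0.4848  0.3015 -0.0377] in drip [-0.     -0.0004] dyaw deg -0.11 [[0.5, -0.1], [-0.1, -0.7], [-0.1, 0.0], [-0.2, 0.7]]
the job is handed in; nothing more can be done
None
```

The job was done and handed in at about 31 s of the 70 s allowed; `finish_job` reports no verdict.

I took the larger orange lifter from the cradle and left the purple and small orange ones. I hooked the lid's strap from the side away from the bottle and lifted the lid clear. I carried it over the bottle, turned it half round, and lowered it slowly into the drip tray. The half turn kept the gripper clear of the bottle. Then I put the lifter back in both forks, opened the gripper and withdrew.

Last checks, all from the camera pictures:
- **Lid:** the last fit puts it about 1 mm from the drip tray's centre and about 0.1° off line. It looks flat, with the handle up and inside the rim.
- **Lifter:** it matches its starting picture to within a pixel (about 3 mm), and the gripper let go at practically the same pose it had gripped at.
- **Tray and other things:** none has visibly moved. I judged this by eye only, without measuring each one.
- **Forces:** wrist readings stayed within about 5 N. The lid-to-drip contact force was not measured directly.

One disagreement: the camera calibration was about 1 px off vertically in both views. I corrected for it using the known tool pose; after that, the two views agreed to within a few millimetres on the lid.

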